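Load the soil-extract shaker and start it

ROBOT

A 6-joint arm with a two-finger parallel gripper is mounted at the origin on the work surface. World frame = base frame: x ahead of the robot, y to its left, z up, the work surface at z = 0. Lengths are in m, angles in degrees, forces in N, time in s.
With the tool pointing down it reaches from about 0.25 to 0.725 m from the base axis. Payload 9.7 kg.
Tool frame: the origin (TCP) lies at the very end of the fingers, on their centre line; the grasp point (between the pads) lies 19 mm behind it; z points along the fingers, y is the line along which they close (so a half turn about z gives the same grasp; the last joint's range is limited). The gripper opens to 85 mm and grips with 20 to 120 N. Pads are 22 mm wide; open, the fingers measure 114 mm over their backs; the gripper's body (76 mm by 85 mm) begins 54 mm behind the grasp point. The pads swing forward as they close: fully open they stand 13 mm farther back than shut.
Start: joints at [69.213, 4.979, 10.078, 95.1, 0, 90], TCP at [0.195, 0.514, 0.231] pointing down, gripper open.
Joint ranges: [-179.16, 179.16], [-48.56, 103.87], [-65.8, 70.77], [-126.05, 130.52], [-82.76, 87.17], [-180, 180]. Speed limits (degrees/s): [127.2, 127.2, 147.25, 180, 180, 180].

INTERFACE

Orientations are given as [roll, pitch, yaw] about the fixed x, y, z axes, in that order (R = Rz(yaw) Ry(pitch) Rx(roll)).
In Python, from workcell import bot gives the robot as it stands.
- The arm moves only by the tool arm_command, never from a script. Its argument "series" is a list of rows, each a list of 4 numbers: the shift along the tool's x, y, z in m, then the turn about the tool's z in rad. A call has exactly 5 rows; each row is the pose to reach, as a shift and turn from the pose commanded when the call began, along the tool's axes at that moment; what a row does not reach only later rows make up. A row lasts 1/10 s, in which the tool goes at most 50 mm and 8.59 degrees, less where a joint would pass 70% of its speed; a pose out of reach is approached as far as the arm can. A call with a gripper value outside its range is refused whole. "hand" is the finger opening in m, from 0 to 0.0854, set as the call begins (left out, the last holds). The fingers move at their own pace and stop on an object; "grip_force" is the grip in N (left out, the last holds). Time passes only in rows, so rows that repeat a pose let the fingers close, or fill a call up. It gives the time, the measured TCP pose, the force, the opening and the grip force at its end, in the units of the state.
- bot.get_obs(): the state, without advancing time (a new reading comes with each control period).
- bot.camera(name): name is "side" or "top"; returns a dict with "color" (420x560x3 uint8, blue, green, red), "camera_matrix" (3x3 intrinsics, pixels), "xyz" and "orientation" of the camera in the world. Camera axes: x right, y up, looking along -z (the intrinsics and any distortion apply to the point x, -y, -z); pixel columns grow to the right and rows downward; lengths in m; the calibration is good to about 2 mm. A picture is of the moment at which its call begins. There is no depth.
- bot.job_done(): hands the job in; it is judged then, once.
Trained networks look in the newest picture that a camera, given by its name, has taken for a name from the list of things; names that differ only in an ending like _2 or _b are one class to them, and where a whole thing is asked for, a point or a joint stands for the part that bears it (a point fixed in the world has none). Each returns a list of dicts, best first, with "confidence" (0 to 1); they miss things now and then, are a little off and sometimes report something else, mostly with a low value. They report only what shows in the picture. A call takes as long as a camera call.
- bot.find_in(camera, target): "location" ([column, row] in pixels, amid what is visible of it).
- bot.mark_of(camera, target): "location" ([column, row] in pixels: a listed point, or the origin of a listed thing).
The state is a dict: "time": time; "q": joint angles; "qd": joint speeds; "joint_efforts": joint torques, N m; "ee_pos": TCP position; "tcp_rot": TCP orientation; "wrist_force": force on the tool from outside, world axes, zero at the start; "torque": the same for the moment, N m; "opening": finger opening in m; "grasp_force": force on a finger pad.
Only numpy, scipy, OpenCV 4.12 (cv2) and the standard library are available. Lean on these libraries where they do the work, as an engineer would, in place of code of your own. Each camera call takes 0.05 s, during which the arm holds its last target. There are 200 camera calls.

TASK

Get this batch of glass bottles shaking: draw the clamp bar fully back, stand every amber bottle upright on the shaker deck between the two bars with about a finger's width or more between neighbours, then slide the bar in so that its blue sprung pad presses all the bottles against the fixed bar with about half of the pad's spring travel used. Then press the selector knob down and turn it clockwise from the red dot to the green dot, letting it pop back up there; do not force it round without pressing. The bottles are thin glass, so grip them lightly, set them down softly and never drive the pad hard against them; leave the wash bottle, beaker and tube rack where they are.

Things in the scene. Friction and masses are not known exactly. Their poses are not given: they have to be found in the camera images.
- shaker: white bench platform shaker, fixed: base 230 x 360 mm, deck 240 (x) x 376 (y) mm with black rubber top 100 mm above the bench, grey control console 170 x 140 mm, top 75 mm above the bench, on its +y end (y = 180 to 320 mm). Origin: middle of the underside of the base, on the bench; its z is up, its x points from the sliding clamp bar towards the fixed bar, its y along the bars towards the console
- deck: the deck of the shaker; same origin and axes as shaker, its rubber top at z = +100 mm
- lane (a point): point on the deck top, middle of the row of clamped bottles, axes as the shaker's: a bottle against the fixed bar has its axis at x = 0. Fixed bar's rubber face (16 to 44 mm above the deck) at x = +29 mm; pad face (17 to 43 mm up) at x = -(1 mm + clamp_bar + clamp_pad). Bottles may stand from y = -150 to +150 mm; guide rods 16 mm high and bar ends 26 mm high at y = +-180 mm, 10 and 20 mm wide
- clamp_bar (a joint): travel of the aluminium clamp bar along the shaker's -x, m: 0 fully in (pad face 30 mm from the fixed bar), grows to 0.075 as it is drawn back (105 mm); friction about 12 N, stays where it is left
- clamp_pad (a joint): how far the blue pad is pressed back into the bar, m: 0 out, 0.010 solid at its stop; spring 1.2 N per mm, shared by the bottles. With bottles (58 mm) against the fixed bar the pad touches them at clamp_bar = 0.028; clamp_bar = 0.023 uses half of its travel; at 0.018 it is solid
- handle (a point): middle of the top of the red square handle post of the clamp bar, axes parallel to the shaker's: 22 x 22 mm, upright, 60 mm tall, top 80 mm above the deck; moves with the bar, 67 mm in front of (-x of) the pad face. The bar and pad behind it reach 45 mm above the deck. Pinch it from above (best across the shaker's y) and slide it
- pad_face: the blue sprung pad itself, 10 x 330 x 26 mm, a part of the bar; origin (not in the pad) is that of the shaker when clamp_bar and clamp_pad are 0
- dial_grip (a point): middle of the top of the selector's grip bar on the console, on the turning axis, 124 mm above the bench when up; turns with the knob: its x axis runs along the grip bar (46 mm long, 14 mm thick, 32 mm tall, black, white pointer line towards +x), above a grey disc 52 mm in diameter, 8 mm thick
- dial_turn (a joint): angle of the selector, rad: 0 with the pointer at the red dot (stop), grows clockwise seen from above, 1.2 at the green dot (run), end stops at -0.09 and 1.29. When up, a pin locks it to within 0.1 rad of 0 or of 1.2; it turns only while pressed by more than about 4 mm, and if let go in between it stays down
- dial_press (a joint): how far the selector is pressed down, m: 0 up, 0.007 bottomed; spring 4 N at the top, about 10 N at the bottom
- bottle1: amber glass bottle with white label and blue screw cap, thin glass: squat: 58 mm in diameter up to 55 mm, 78 mm tall, cap 51 mm across, 0.14 to 0.28 kg. Origin: centre of its underside, z up along its axis. 3 or 4 of them stand on the bench to the left; absent ones give None always. Grip it round the body with no more than about 25 N
- bottle2: amber glass bottle with white label and blue screw cap, thin glass: squat: 58 mm in diameter up to 55 mm, 78 mm tall, cap 51 mm across, 0.14 to 0.28 kg. Origin: centre of its underside, z up along its axis. 3 or 4 of them stand on the bench to the left; absent ones give None always. Grip it round the body with no more than about 25 N
- bottle3: amber glass bottle with white label and blue screw cap, thin glass: squat: 58 mm in diameter up to 55 mm, 78 mm tall, cap 51 mm across, 0.14 to 0.28 kg. Origin: centre of its underside, z up along its axis. 3 or 4 of them stand on the bench to the left; absent ones give None always. Grip it round the body with no more than about 25 N
- bottle4: amber glass bottle with white label and blue screw cap, thin glass: squat: 58 mm in diameter up to 55 mm, 78 mm tall, cap 51 mm across, 0.14 to 0.28 kg. Origin: centre of its underside, z up along its axis. 3 or 4 of them stand on the bench to the left; absent ones give None always. Grip it round the body with no more than about 25 N
- wash_bottle: white plastic wash bottle with a spout, 64 mm in diameter, 195 mm tall, origin under its centre; leave it alone
- beaker: empty glass beaker, 72 mm in diameter, 90 mm tall, origin under its centre; leave it alone
- tube_rack: orange tube rack with small tubes, 110 x 210 x 85 mm, origin under its centre; leave it alone

How it is judged (in metres and radians):
On the way, in this order (a step that is already met when the one before it is completed fails the run):
1. the clamp bar is drawn fully back (joint clamp_bar above 65 mm) (value of joint clamp_bar above 0.065 m), for 0.2 s.
2. every bottle stands upright on the deck between the bars, let go, with the bar still open (clamp_bar above 40 mm) (angle between each of bottle1, bottle2, bottle3, bottle4's own z axis and vertical below 0.1 rad and z of bottle1 in the frame of lane between -0.004 and 0.006 m and y of bottle1 in the frame of lane between -0.155 and 0.155 m and x of bottle1 in the frame of lane between -0.05 and 0.004 m and z of bottle2 in the frame of lane between -0.004 and 0.006 m and y of bottle2 in the frame of lane between -0.155 and 0.155 m and x of bottle2 in the frame of lane between -0.05 and 0.004 m and z of bottle3 in the frame of lane between -0.004 and 0.006 m and y of bottle3 in the frame of lane between -0.155 and 0.155 m and x of bottle3 in the frame of lane between -0.05 and 0.004 m and z of bottle4 in the frame of lane between -0.004 and 0.006 m and y of bottle4 in the frame of lane between -0.155 and 0.155 m and x of bottle4 in the frame of lane between -0.05 and 0.004 m and contact force between the fingers and bottle1 below 0.05 N and contact force between the fingers and bottle2 below 0.05 N and contact force between the fingers and bottle3 below 0.05 N and contact force between the fingers and bottle4 below 0.05 N and value of joint clamp_bar above 0.04 m), for 0.3 s.
3. the bar is closed on the bottles: every bottle against the fixed bar, pad pressed in by 2 to 8 mm, bottles at least 66 mm apart between centres (angle between each of bottle1, bottle2, bottle3, bottle4's own z axis and vertical below 0.1 rad and z of bottle1 in the frame of lane between -0.004 and 0.006 m and y of bottle1 in the frame of lane between -0.155 and 0.155 m and x of bottle1 in the frame of lane between -0.004 and 0.004 m and z of bottle2 in the frame of lane between -0.004 and 0.006 m and y of bottle2 in the frame of lane between -0.155 and 0.155 m and x of bottle2 in the frame of lane between -0.004 and 0.004 m and z of bottle3 in the frame of lane between -0.004 and 0.006 m and y of bottle3 in the frame of lane between -0.155 and 0.155 m and x of bottle3 in the frame of lane between -0.004 and 0.004 m and z of bottle4 in the frame of lane between -0.004 and 0.006 m and y of bottle4 in the frame of lane between -0.155 and 0.155 m and x of bottle4 in the frame of lane between -0.004 and 0.004 m and horizontal distance between bottle1 and bottle2 above 0.066 m and horizontal distance between each of bottle1, bottle2 and bottle3 above 0.066 m and horizontal distance between each of bottle1, bottle2, bottle3 and bottle4 above 0.066 m and value of joint clamp_pad between 0.002 and 0.008 m), for 0.3 s.
4. the selector is pressed down and turned off the red dot (value of joint dial_press above 0.003 m and value of joint dial_turn above 0.5 rad), for 0.05 s.
At the end, for the whole second after the job is handed in: Every bottle upright on the deck, axis within 4 mm of the clamped line, within 155 mm of its middle, 66 mm or more centre to centre; pad pressed in 2 to 8 mm; selector popped up (under 2 mm) at the green dot (over 1.08 rad); all at rest (all of step 3 and value of joint dial_turn above 1.08 rad and value of joint dial_press below 0.002 m and contact force between the fingers and bottle1 below 0.05 N and contact force between the fingers and bottle2 below 0.05 N and contact force between the fingers and bottle3 below 0.05 N and contact force between the fingers and bottle4 below 0.05 N and linear speed of each of bottle1, bottle2, bottle3, bottle4 below 0.01 m/s and velocity of joint clamp_bar between -0.005 and 0.005 m/s); the robot touches nothing.
It fails at once if the selector forced round without being pressed down (turned 0.14 to 1.0 rad while pressed under 3 mm) (value of joint dial_turn between 0.14 and 1 rad and value of joint dial_press below 0.003 m).
It fails at once if a bottle squeezed with more than 80 N by the fingers (contact force between the fingers and bottle1 above 80 N or contact force between the fingers and bottle2 above 80 N or contact force between the fingers and bottle3 above 80 N or contact force between the fingers and bottle4 above 80 N).
It fails at once if the pad pressed on a bottle with more than 30 N (contact force between pad_face and bottle1 above 30 N or contact force between pad_face and bottle2 above 30 N or contact force between pad_face and bottle3 above 30 N or contact force between pad_face and bottle4 above 30 N).
It fails at once if a bottle driven on to the deck with more than 40 N, or let fall on to it from over about 20 mm (over 0.4 m/s, untouched, above the deck) (contact force between deck and bottle1 above 40 N or (linear speed of bottle1 above 0.4 m/s and z of bottle1 in the frame of lane above 0.008 m and contact force between the fingers and bottle1 below 0.05 N) or contact force between deck and bottle2 above 40 N or (linear speed of bottle2 above 0.4 m/s and z of bottle2 in the frame of lane above 0.008 m and contact force between the fingers and bottle2 below 0.05 N) or contact force between deck and bottle3 above 40 N or (linear speed of bottle3 above 0.4 m/s and z of bottle3 in the frame of lane above 0.008 m and contact force between the fingers and bottle3 below 0.05 N) or contact force between deck and bottle4 above 40 N or (linear speed of bottle4 above 0.4 m/s and z of bottle4 in the frame of lane above 0.008 m and contact force between the fingers and bottle4 below 0.05 N)).
It fails at once if the wash bottle, beaker or tube rack moved by more than 20 mm or tipped over (distance of any of wash_bottle, beaker, tube_rack from where it was at the start of the episode above 0.02 m or angle between any of wash_bottle, beaker, tube_rack's own z axis and vertical above 0.3 rad).
Of bottle1, bottle2, bottle3, bottle4 only 3 to 4 are there at a start; the rules pass over those that are not, and their reading is None.
At some moment in a run one of bottle1, bottle2, bottle3, bottle4 may be knocked a few centimetres aside while the robot is not near it.
It also fails if it takes over 210 s, if anything falls off the work surface, if the arm or the gripper's body presses on something with over 40 N, if the wrist force passes 120 N, or if a joint passes its speed limit or range.

## Working session

There is one attempt and no reset: what is moved stays moved. The work goes in short steps, Python scripts to look and compute and a tool call to move; the robot and the scene stay as the last step left them, time stands still between calls to the robot, and variables do not carry over. Pictures are saved under pics/ and viewed, at most 14 in all, crops included, and the job is handed in when it is done.

Besides the shell and the picture viewer there is one more tool, called after "Emit:" as name(argument=value, ...), one argument or row to a line, values as JSON. arm_command: Moves the arm, as the interface text tells. Its arguments: {"type":"object","properties":{"series":{"type":"array"},"hand":{"type":"number"},"grip_force":{"type":"number"}},"required":["series"]}

```bash
mkdir -p pics; cat > h.py <<'E'
import numpy as np, cv2
from scipy.spatial.transform import Rotation as R
from workcell import bot
def cam(n,save=None):
    c=bot.camera(n)
    if save: cv2.imwrite('pics/'+save+'.png',c['color'])
    return c
def Rm(o):
    o=np.array(o,float)
    return o if o.shape==(3,3) else (R.from_quat(o).as_matrix() if o.size==4 else R.from_euler('xyz',o,degrees=True).as_matrix())
def ray(c,p):
    K=np.array(c['camera_matrix']);d=c.get('distortion')
    u=cv2.undistortPoints(np.array([[p]],float),K,None if d is None else np.array(d))[0,0]
    return np.array(c['xyz']),Rm(c['orientation'])@np.array([u[0],-u[1],-1])
def onz(c,p,z):
    o,d=ray(c,p); return o+d*(z-o[2])/d[2]
def proj(c,X):
    v=Rm(c['orientation']).T@(np.array(X)-c['xyz']); v=v*[1,-1,-1]
    K=np.array(c['camera_matrix']); d=c.get('distortion')
    return cv2.projectPoints(v[None],np.zeros(3),np.zeros(3),K,None if d is None else np.array(d))[0].ravel()
E
python3 - <<'E'
from h import *
print(bot.get_obs())
for n in ('top','side'):
    c=cam(n,n+'0'); print(n,{k:v for k,v in c.items() if k!='color'})
    for t in ('shaker','lane','handle','dial_grip','bottle1','wash_bottle','beaker','tube_rack'):
        z={'lane':.1,'handle':.18,'dial_grip':.124}.get(t,0)
        for m in bot.mark_of(n,t): print(t,np.round(m['location'],1),round(m['confidence'],2),np.round(onz(c,m['location'],z),4))
E
```

```text
{'time': 0.0, 'q': array([6.92140181e+01, 5.01073078e+00, 1.00363174e+01, 9.50997960e+01,
       1.84833570e-03, 9.00000764e+01]), 'qd': array([-0.07293667, -0.01318639, -0.0192177 , -0.01224427,  0.05068181,
       -0.05646761]), 'joint_efforts': array([-4.48783379e-03, -5.20388210e+01,  4.64800572e+01,  1.63823145e-02,
       -2.41692560e-04,  1.29944021e-05]), 'ee_pos': array([0.19509624, 0.51399916, 0.2306033 ]), 'tcp_rot': array([-1.79925791e+02, -1.84823519e-03,  1.59213939e+02]), 'wrist_force': array([-0.72724981, -0.23383042,  0.18175496]), 'torque': array([ 0.05053744,  0.02963612, -0.01601848]), 'grasp_force': 0.0, 'opening': 0.08558862916655748}
top {'camera_matrix': array([[454.37019877,   0.        , 279.41116983],
       [  0.        , 454.37019877, 207.38720517],
       [  0.        ,   0.        ,   1.        ]]), 'xyz': array([ 0.4824644 , -0.1063435 ,  1.68298767]), 'orientation': array([  4.71676854,  -0.62986168, -89.40585076])}
shaker [295.8 238.5] 0.71 [ 0.5068 -0.1852  0.    ]
lane [296.9 222.8] 0.66 [ 0.56   -0.1839  0.1   ]
handle [301.7 244.4] 0.97 [ 0.485  
[... 758 characters left out ...]
.07510314, -45.97305825])}
shaker [276. 281.] 0.79 [ 0.5162 -0.1947  0.    ]
lane [286.7 252.3] 0.79 [ 0.5553 -0.1972  0.1   ]
handle [271.5 246.6] 0.58 [ 0.4982 -0.1969  0.18  ]
dial_grip [201.6 211.1] 0.64 [0.4797 0.0619 0.124 ]
dial_grip [288.3 251. ] 0.59 [ 0.5484 -0.2092  0.124 ]
bottle1 [161.3 169.3] 0.84 [0.5668 0.3925 0.    ]
bottle1 [147.1 214.5] 0.82 [0.4128 0.2646 0.    ]
bottle1 [183.4 184.1] 0.78 [0.5747 0.2855 0.    ]
bottle1 [204.4 209.4] 0.39 [0.5507 0.1525 0.    ]
wash_bottle [242.6 167.4] 0.97 [0.7633 0.2029 0.    ]
wash_bottle [277.2 279.2] 0.31 [ 0.5229 -0.1929  0.    ]
beaker [271.5 186.3] 0.71 [0.7686 0.0713 0.    ]
tube_rack [397.9 394.7] 0.86 [ 0.488  -0.6313  0.    ]
```

View pics/top0.png

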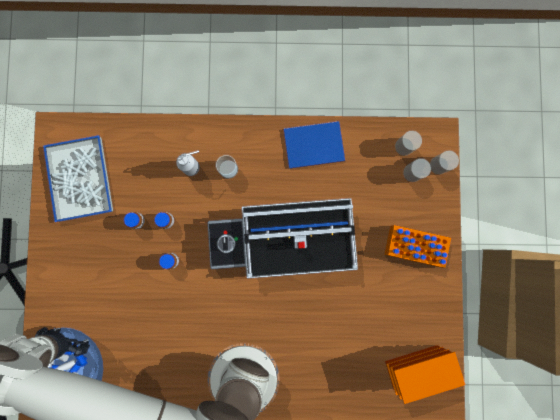

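View pics/side0.png

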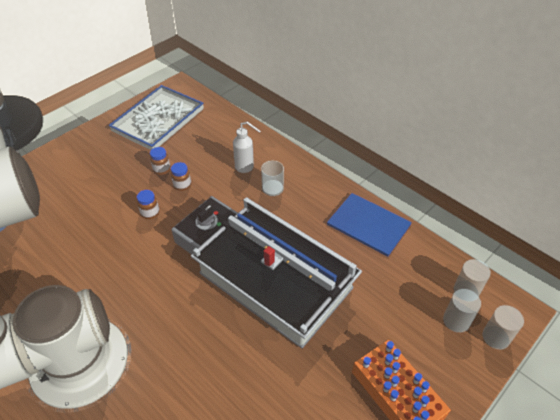

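The top view shows three bottles, with caps at about (133,220), (163,220) and (169,261). The handle is at (301,244) and the dial at (226,242). I'll zoom in on the shaker to get its pose.

```bash
python3 - <<'E'
from h import *
a=cv2.imread('pics/top0.png')[190:290,200:365]; cv2.imwrite('pics/t1.png',cv2.resize(a,None,fx=4.8,fy=4.8,interpolation=cv2.INTER_CUBIC))
a=cv2.imread('pics/side0.png')[185:345,165:365]; cv2.imwrite('pics/s1.png',cv2.resize(a,None,fx=3.7,fy=3.7,interpolation=cv2.INTER_CUBIC))
E
```

```text
(no output)
```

View pics/t1.png

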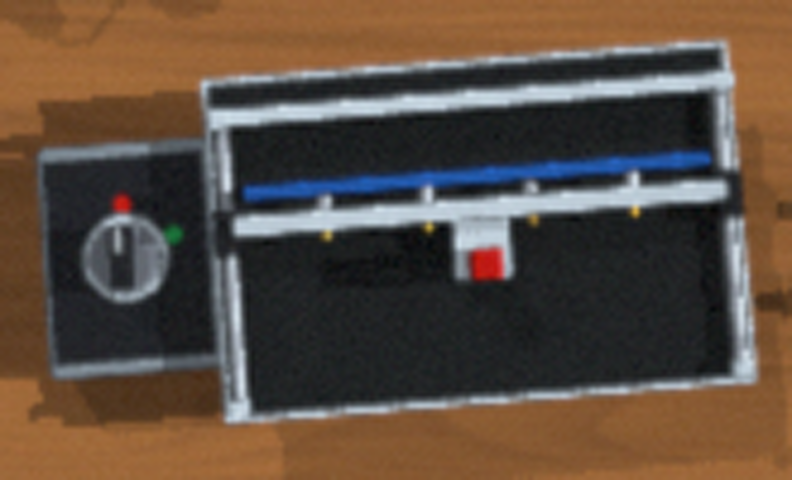

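View pics/s1.png

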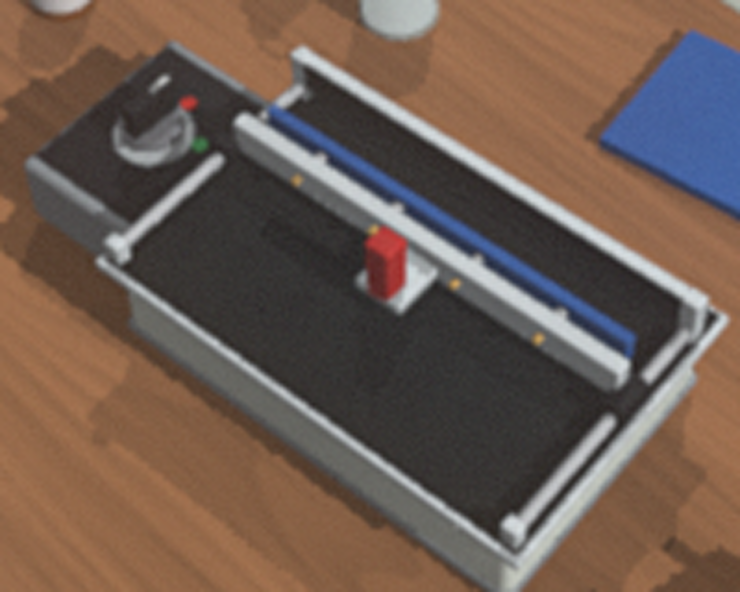

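```bash
python3 - <<'E'
from h import *
from scipy.optimize import least_squares
C={n:bot.camera(n) for n in('top','side')}
T=lambda u:np.array(u)/4.8+[200-.4,190-.4]; S=lambda u:np.array(u)/3.7+[165-.36,185-.36]
obs=[('top',T(p),q) for p,q in [((203,80),(.12,.188,.1)),((727,42),(.12,-.188,.1)),((757,380),(-.12,-.188,.1)),((228,422),(-.12,.188,.1))]]
obs+=[('side',S(p),q) for p,q in [((98,262),(-.12,.188,.1)),((515,562),(-.12,-.188,.1)),((727,318),(.12,-.188,.1))]]
def f(v):
    M=R.from_euler('z',v[2]).as_matrix()
    return np.concatenate([proj(C[n],M@np.array(q)+[v[0],v[1],0])-p for n,p,q in obs])
s=least_squares(f,[.51,-.19,.05],loss='soft_l1'); v=s.x;print(v,np.degrees(v[2]),f(v).round(1))
M=R.from_euler('z',v[2]).as_matrix()
def loc(X): return (M.T@(X-[v[0],v[1],0])).round(4)
def tri(a,b):
    o1,d1=ray(C['top'],a);o2,d2=ray(C['side'],b)
    A=np.c_[d1,-d2];k=np.linalg.lstsq(A,o2-o1,rcond=None)[0];p,q=o1+k[0]*d1,o2+k[1]*d2
    return (p+q)/2,np.linalg.norm(p-q)
h=[onz(C['top'],T((487,264)),.18),onz(C['side'],S((385,240)),.18)]
g=[onz(C['top'],T((121,255)),.124),onz(C['side'],S((150,108)),.124)]
for X in h+g: print(X.round(4),loc(X))
print('lane nets',loc(np.array([.5575,-.19,.1])))
# red/green dots relative dial (console top .075)
for nm,a,b in(('red',(122,204),(188,103)),('green',(174,235),(200,145))):
    X=[onz(C['top'],T(a),.076),onz(C['side'],S(b),.076)];print(nm,[x.round(4) for x in X])
# bottles by blue caps
for n in C:
    hsv=cv2.cvtColor(C[n]['color'],cv2.COLOR_BGR2HSV); m=cv2.inRange(hsv,(105,150,60),(130,255,255))
    k,_,st,ce=cv2.connectedComponentsWithStats(m)
    for i in range(1,k):
        if 40<st[i,4]<600:
            X=onz(C[n],ce[i],.076)
            if X[1]>.1: print(n,ce[i].round(1),st[i,4],X.round(4))
E
```

```text
[ 0.50760805 -0.19687671  0.09005235] 5.159619451128344 [ 2.1  1.6 -0.   1.1  0.1 -0.6  2.  -0.5  0.6 -0.3 -0.3 -1.2 -2.4 -0.2]
[ 0.4843 -0.1943  0.18  ] [-0.023   0.0047  0.18  ]
[ 0.4868 -0.1982  0.18  ] [-0.0209  0.0005  0.18  ]
[0.488  0.0631 0.124 ] [0.0039 0.2607 0.124 ]
[0.4801 0.047  0.124 ] [-0.0054  0.2454  0.124 ]
lane nets [0.0503 0.0024 0.1   ]
red [array([0.5256, 0.0684, 0.076 ]), array([0.5278, 0.0641, 0.076 ])]
green [array([0.5033, 0.0298, 0.076 ]), array([0.5057, 0.0251, 0.076 ])]
top [ 75.8 176.5] 349 [0.7171 0.6015 0.076 ]
top [131.1 219.4] 166 [0.5667 0.4001 0.076 ]
top [161.5 219.3] 159 [0.5684 0.2932 0.076 ]
top [166.5 261. ] 160 [0.4222 0.2712 0.076 ]
top [ 78.9 362.9] 176 [0.0716 0.5606 0.076 ]
side [157.8 152.7] 120 [0.5677 0.3912 0.076 ]
side [179.1 168.6] 137 [0.5694 0.2839 0.076 ]
side [145.5 196.8] 161 [0.4227 0.2622 0.076 ]
```

Emit:
arm_command(
  series=[
    [0,0,-0.01,0.15],
    [0,0,-0.02,0.3],
    [0,0,-0.04,0.45],
    [0,0,-0.055,0.6],
    [0,0,-0.07,0.75],
  ],
  hand=0.06,
  grip_force=40,
)

```text
time: 1.5
ee_pos: [0.1952, 0.5142, 0.302]
tcp_rot: [180.0, -0.0, 115.9]
wrist_force: [0.5, -0.1, -0.4]
opening: 0.0601
grasp_force: 0.0
```

Emit:
arm_command(
  series=[
    [0,0,0,0.15],
    [0,0,0,0.3],
    [0,0,0,0.45],
    [0,0,0,0.6],
    [0,0,0,0.75],
  ],
)

```text
time: 2.0
ee_pos: [0.1952, 0.5142, 0.3013]
tcp_rot: [180.0, 0.0, 72.9]
wrist_force: [0.1, 0.0, 0.8]
opening: 0.0601
grasp_force: 0.0
```

Emit:
arm_command(
  series=[
    [0,0,0,0.15],
    [0,0,0,0.3],
    [0,0,0,0.45],
    [0,0,0,0.6],
    [0,0,0,0.75],
  ],
)

```text
time: 2.5
ee_pos: [0.282, 0.4552, 0.3013]
tcp_rot: [-173.4, 0.8, 54.7]
wrist_force: [-0.4, -0.5, -0.2]
opening: 0.0597
grasp_force: 0.0
```

Emit:
arm_command(
  series=[
    [0,0,0,0.15],
    [0,0,0,0.3],
    [0,0,0,0.438],
    [0,0,0,0.438],
    [0,0,0,0.438],
  ],
)

```text
time: 3.0
ee_pos: [0.3589, 0.365, 0.3014]
tcp_rot: [-169.2, 3.9, 39.6]
wrist_force: [-0.1, 0.6, 0.5]
opening: 0.0597
grasp_force: 0.0
```

```bash
python3 -c "
from h import *
o=bot.get_obs();print(o['q'],o['qd'],o['ee_pos'],o['tcp_rot'])"
```

```text
[ 39.52155882   5.32749632  17.70236268 106.27807147  10.76095961
 179.94375385] [-19.85232753  -5.85162453  -5.62814971   0.92423678  -4.10888325
   0.14547415] [0.35887524 0.36504436 0.30142491] [-169.23527535    3.89270146   39.57694364]
```

Emit:
arm_command(
  series=[
    [0,0,0,0],
    [0,0,0,0],
    [0,0,0,0],
    [0,0,0,0],
    [0,0,0,0],
  ],
)

```text
time: 3.5
ee_pos: [0.3578, 0.3664, 0.3017]
tcp_rot: [-169.2, 3.9, 39.8]
wrist_force: [-0.0, -0.3, -0.3]
opening: 0.0601
grasp_force: 0.0
```

```bash
python3 -c "
from h import *
o=bot.get_obs();print(o['q'],o['qd'],o['ee_pos'],o['tcp_rot'])"
```

```text
[ 39.71796234   5.31871899  17.723387   106.26794661  10.75766424
 179.94427924] [-0.21248361 -0.11203677 -0.01519928 -0.0763603  -0.05732387  0.00473305] [0.3577509  0.36635871 0.30166733] [-169.23864412    3.85287625   39.77282784]
```

Emit:
arm_command(
  series=[
    [0,0,0,-0.15],
    [0,0,0,-0.3],
    [0,0,0,-0.45],
    [0,0,0,-0.6],
    [0,0,0,-0.75],
  ],
)

```text
time: 4.0
ee_pos: [0.3579, 0.3662, 0.3017]
tcp_rot: [-169.5, -4.5, 82.3]
wrist_force: [-0.7, 0.7, 0.3]
opening: 0.06
grasp_force: 0.0
```

```bash
python3 -c "
from h import *
o=bot.get_obs();print(o['q'],o['qd'],o['ee_pos'],o['tcp_rot'])"
```

```text
[ 39.6921726    5.31540689  17.72001611 106.27099084  10.75794947
 136.61662963] [-1.73459920e-02  1.20640514e-01  8.93662164e-02 -8.73529132e-02
  1.38491931e-01 -8.52605686e+01] [0.35787876 0.36616874 0.30167089] [-169.50000328   -4.52617504   82.29524524]
```

Emit:
arm_command(
  series=[
    [0,0,0,-0.15],
    [0,0,0,-0.3],
    [0,0,0,-0.45],
    [0,0,0,-0.6],
    [0,0,0,-0.75],
  ],
)

```text
time: 4.5
ee_pos: [0.3579, 0.3662, 0.3017]
tcp_rot: [-175.4, -10.5, 125.3]
wrist_force: [-0.5, -0.7, -0.1]
opening: 0.06
grasp_force: 0.0
```

Emit:
arm_command(
  series=[
    [0,0,0,-0.15],
    [0,0,0,-0.3],
    [0,0,0,-0.45],
    [0,0,0,-0.6],
    [0,0,0,-0.75],
  ],
)

```text
time: 5.0
ee_pos: [0.3579, 0.3662, 0.3017]
tcp_rot: [176.2, -10.8, 169.0]
wrist_force: [-0.2, 0.8, 0.3]
opening: 0.0598
grasp_force: 0.0
```

Emit:
arm_command(
  series=[
    [0,0,0,-0.15],
    [0,0,0,-0.3],
    [0,0,0,-0.45],
    [0,0,0,-0.6],
    [0,0,0,-0.75],
  ],
)

```text
time: 5.5
ee_pos: [0.3579, 0.3662, 0.3017]
tcp_rot: [169.8, -5.3, -147.9]
wrist_force: [-0.3, 0.4, 0.4]
opening: 0.06
grasp_force: 0.0
```

Emit:
arm_command(
  series=[
    [0,0,0,-0.15],
    [0,0,0,-0.3],
    [0,0,0,-0.45],
    [0,0,0,-0.6],
    [0,0,0,-0.75],
  ],
)

```text
time: 6.0
ee_pos: [0.3579, 0.3662, 0.3017]
tcp_rot: [169.0, 3.0, -105.7]
wrist_force: [0.1, -0.6, 0.5]
opening: 0.06
grasp_force: 0.0
```

```bash
python3 -c "
from h import *
o=bot.get_obs();print(o['q'],o['ee_pos'],o['tcp_rot']);print(Rm(o['tcp_rot']))"
```

```text
[ 39.695256     5.3139846   17.71938428 106.27072295  10.75864692
 -35.27237611] [0.35785338 0.36618772 0.30167885] [ 168.97442214    3.01030362 -105.68708175]
[[-0.27001028 -0.94769773 -0.17018652]
 [-0.96142424  0.25572326  0.10133631]
 [-0.05251554  0.19098329 -0.98018748]]
```

Emit:
arm_command(
  series=[
    [0,0,0,-0.15],
    [0,0,0,-0.3],
    [0,0,0,-0.45],
    [0,0,0,-0.6],
    [0,0,0,-0.75],
  ],
)

```text
time: 6.5
ee_pos: [0.3579, 0.3662, 0.3017]
tcp_rot: [173.9, 9.7, -62.9]
wrist_force: [0.0, 0.1, -0.2]
opening: 0.0601
grasp_force: 0.0
```

Emit:
arm_command(
  series=[
    [0,0,0,-0.15],
    [0,0,0,-0.3],
    [0,0,0,-0.45],
    [0,0,0,-0.6],
    [0,0,0,-0.75],
  ],
)

```text
time: 7.0
ee_pos: [0.3579, 0.3662, 0.3017]
tcp_rot: [-177.7, 11.2, -19.2]
wrist_force: [0.6, 0.2, 1.1]
opening: 0.0602
grasp_force: 0.0
```

Emit:
arm_command(
  series=[
    [0,0,0,-0.15],
    [0,0,0,-0.3],
    [0,0,0,-0.45],
    [0,0,0,-0.6],
    [0,0,0,-0.75],
  ],
)

```text
time: 7.5
ee_pos: [0.3579, 0.3662, 0.3017]
tcp_rot: [-170.7, 6.6, 24.1]
wrist_force: [-0.1, -0.6, 0.1]
opening: 0.0599
grasp_force: 0.0
```

Emit:
arm_command(
  series=[
    [0,0,0,-0.15],
    [0,0,0,-0.3],
    [0,0,0,-0.45],
    [0,0,0,-0.6],
    [0,0,0,-0.75],
  ],
)

```text
time: 8.0
ee_pos: [0.2939, 0.4191, 0.3014]
tcp_rot: [-173.3, 0.2, 51.2]
wrist_force: [0.4, 0.5, 0.5]
opening: 0.0599
grasp_force: 0.0
```

```bash
cat >> h.py <<'E'
def st():
    o=bot.get_obs();q=o['q'];print(round(o['time'],2),'q',q.round(2),'pos',o['ee_pos'].round(4),'rot',o['tcp_rot'].round(2),'pitcherr',round(q[3]-90-q[2]+q[1],2),'F',o['wrist_force'].round(1),'op',round(o['opening'],4),'gf',round(o['grasp_force'],1))
    return o
E
python3 -c "
from h import *
st()"
```

```text
8.0 q [  51.24    1.87   14.53  102.82    6.69 -179.94] pos [0.2939 0.4191 0.3014] rot [-1.7331e+02  1.7000e-01  5.1180e+01] pitcherr 0.16 F [0.4 0.5 0.5] op 0.0599 gf 0.0
```

Emit:
arm_command(
  series=[
    [0,0,0,-0.1],
    [0,0,0,-0.2],
    [0,0,0,-0.3],
    [0,0,0,-0.4],
    [0,0,0,-0.5],
  ],
)

```text
time: 8.5
ee_pos: [0.1934, 0.4654, 0.3014]
tcp_rot: [-178.5, -2.2, 66.5]
wrist_force: [0.2, 0.5, 0.0]
opening: 0.0601
grasp_force: 0.0
```

```bash
python3 -c "
from h import *
st()"
```

```text
8.5 q [  66.56   -1.48   11.34  100.57    1.55 -179.94] pos [0.1934 0.4654 0.3014] rot [-178.45   -2.25   66.5 ] pitcherr -2.25 F [0.2 0.5 0. ] op 0.0601 gf 0.0
```

Emit:
arm_command(
  series=[
    [0,0,0,0.15],
    [0,0,0,0.3],
    [0,0,0,0.45],
    [0,0,0,0.6],
    [0,0,0,0.75],
  ],
)

```text
time: 9.0
ee_pos: [0.1942, 0.465, 0.3014]
tcp_rot: [-177.3, -0.5, 23.1]
wrist_force: [-0.1, 0.2, 0.4]
opening: 0.0598
grasp_force: 0.0
```

Emit:
arm_command(
  series=[
    [0,0,0,0.1],
    [0,0,0,0.2],
    [0,0,0,0.3],
    [0,0,0,0.3],
    [0,0,0,0.3],
  ],
)

```text
time: 9.5
ee_pos: [0.1944, 0.465, 0.3014]
tcp_rot: [-177.3, 0.3, 6.4]
wrist_force: [-1.6, -0.6, -0.5]
opening: 0.0595
grasp_force: 0.0
```

Emit:
arm_command(
  series=[
    [0.02,0.03,0,0],
    [0.04,0.06,0,0],
    [0.06,0.09,0,0],
    [0.08,0.12,0,0],
    [0.1,0.15,0,0],
  ],
)

```text
time: 10.0
ee_pos: [0.3108, 0.3256, 0.2939]
tcp_rot: [-177.3, 0.2, 6.4]
wrist_force: [0.6, 0.2, -0.6]
opening: 0.06
grasp_force: 0.0
```

Emit:
arm_command(
  series=[
    [0.02,0.03,0,0],
    [0.04,0.06,0,0],
    [0.06,0.09,0,0],
    [0.08,0.12,0,0],
    [0.1,0.15,0,0],
  ],
)

```text
time: 10.5
ee_pos: [0.4265, 0.1874, 0.2864]
tcp_rot: [-177.3, 0.2, 6.4]
wrist_force: [0.0, 0.2, 0.3]
opening: 0.06
grasp_force: 0.0
```

Emit:
arm_command(
  series=[
    [0.02,0.03,0,0],
    [0.04,0.06,0,0],
    [0.06,0.1,0,0],
    [0.06,0.1,0,0],
    [0.06,0.1,0,0],
  ],
)

```text
time: 11.0
ee_pos: [0.4964, 0.0951, 0.2809]
tcp_rot: [-177.3, 0.3, 6.2]
wrist_force: [-0.3, 0.6, -0.2]
opening: 0.0597
grasp_force: 0.0
```

```bash
python3 -c "
from h import *
st()"
```

```text
11.0 q [   9.3     0.39   10.86  100.62    2.75 -176.9 ] pos [0.4964 0.0951 0.2809] rot [-177.26    0.3     6.2 ] pitcherr 0.16 F [-0.3  0.6 -0.2] op 0.0597 gf 0.0
```

Emit:
arm_command(
  series=[
    [0,0,0,-0.08],
    [0,0,0,-0.16],
    [0,0,0,-0.24],
    [0,0,0,-0.32],
    [0,0,0,-0.32],
  ],
)

```text
time: 11.5
ee_pos: [0.4685, 0.1722, 0.2817]
tcp_rot: [-179.8, -0.6, 20.1]
wrist_force: [-0.4, 0.2, 0.2]
opening: 0.06
grasp_force: 0.0
```

```bash
python3 -c "
from h import *
st()"
```

```text
11.5 q [ 2.0090e+01 -1.1200e+00  9.4800e+00  1.0005e+02  1.6000e-01 -1.7998e+02] pos [0.4685 0.1722 0.2817] rot [-179.84   -0.55   20.07] pitcherr -0.55 F [-0.4  0.2  0.2] op 0.06 gf 0.0
```

Emit:
arm_command(
  series=[
    [0,0,0,0.15],
    [0,0,0,0.3],
    [0,0,0,0.45],
    [0,0,0,0.6],
    [0,0,0,0.75],
  ],
)

```text
time: 12.0
ee_pos: [0.4695, 0.1704, 0.2815]
tcp_rot: [-179.5, -0.3, -23.5]
wrist_force: [-0.1, 0.5, -0.3]
opening: 0.0602
grasp_force: 0.0
```

Emit:
arm_command(
  series=[
    [0,0,0,0.15],
    [0,0,0,0.3],
    [0,0,0,0.45],
    [0,0,0,0.6],
    [0,0,0,0.75],
  ],
)

```text
time: 12.5
ee_pos: [0.4695, 0.1703, 0.2815]
tcp_rot: [-179.5, 0.1, -66.5]
wrist_force: [0.8, -0.4, -0.1]
opening: 0.0601
grasp_force: 0.0
```

Emit:
arm_command(
  series=[
    [0,0,0,0.15],
    [0,0,0,0.3],
    [0,0,0,0.45],
    [0,0,0,0.6],
    [0,0,0,0.75],
  ],
)

```text
time: 13.0
ee_pos: [0.4695, 0.1703, 0.2815]
tcp_rot: [-179.7, 0.5, -109.5]
wrist_force: [0.6, 0.4, -0.1]
opening: 0.0601
grasp_force: 0.0
```

Emit:
arm_command(
  series=[
    [0,0,0,0.15],
    [0,0,0,0.3],
    [0,0,0,0.45],
    [0,0,0,0.6],
    [0,0,0,0.75],
  ],
)

```text
time: 13.5
ee_pos: [0.4695, 0.1703, 0.2815]
tcp_rot: [179.9, 0.6, -152.4]
wrist_force: [-0.1, -0.0, -0.3]
opening: 0.0603
grasp_force: 0.0
```

Emit:
arm_command(
  series=[
    [0,0,0,0.12],
    [0,0,0,0.25],
    [0,0,0,0.402],
    [0,0,0,0.402],
    [0,0,0,0.402],
  ],
)

```text
time: 14.0
ee_pos: [0.4697, 0.1701, 0.2814]
tcp_rot: [179.7, 0.5, -174.9]
wrist_force: [-0.0, -0.0, 0.3]
opening: 0.0597
grasp_force: 0.0
```

```bash
cat >> h.py <<'E'
def go(x,y,z,yaw=None):
    o=st();M=Rm(o['tcp_rot']);s=M.T@(np.array([x,y,z])-o['ee_pos']);print('shift',s.round(4),'|',np.linalg.norm(s).round(3), '' if yaw is None else 'turn %.3f'%-np.radians((yaw-o['tcp_rot'][2]+180)%360-180))
E
python3 - <<'E'
from h import *
c=cam('top','top1'); cam('side','side1')
hsv=cv2.cvtColor(c['color'],cv2.COLOR_BGR2HSV); m=cv2.inRange(hsv,(105,150,60),(130,255,255))
k,_,s,ce=cv2.connectedComponentsWithStats(m)
print([(ce[i].round(1),s[i,4]) for i in range(1,k) if s[i,4]>40])
go(.4856,-.1963,.24,-174.84)
E
```

```text
[(array([313.7, 144.4]), np.int32(2161)), (array([ 75.7, 176.6]), np.int32(353)), (array([131.1, 219.5]), np.int32(163)), (array([162.1, 217.8]), np.int32(118)), (array([298.8, 226.1]), np.int32(388)), (array([ 62.4, 370.3]), np.int32(794))]
14.1 q [ 19.8   -1.05   9.52 100.05   0.15  14.77] pos [0.4698 0.17   0.2813] rot [ 179.72    0.46 -174.97] pitcherr -0.52 F [-0.1 -0.1  0.1] op 0.0599 gf 0.0
shift [ 0.0167 -0.3664  0.0394] | 0.369 turn -0.002
```

View pics/top1.png

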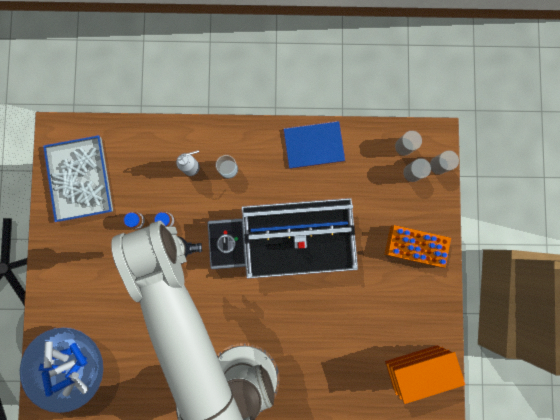

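The blue object at lower left is a bowl, so there are three bottles. Next I move to the handle.

Emit:
arm_command(
  series=[
    [0.002,-0.037,0,0],
    [0.004,-0.074,0,0],
    [0.006,-0.11,0,0],
    [0.008,-0.147,0,0],
    [0.008,-0.183,0,0],
  ],
)

```text
time: 14.6
ee_pos: [0.477, -0.0146, 0.2805]
tcp_rot: [179.7, 0.5, -175.0]
wrist_force: [1.0, 0.8, -0.2]
opening: 0.0599
grasp_force: 0.0
```

Emit:
arm_command(
  series=[
    [0.002,-0.037,0.01,0],
    [0.004,-0.074,0.02,0],
    [0.006,-0.11,0.03,0],
    [0.008,-0.147,0.04,0],
    [0.008,-0.183,0.04,0],
  ],
)

```text
time: 15.1
ee_pos: [0.4843, -0.1974, 0.2382]
tcp_rot: [179.7, 0.4, -175.1]
wrist_force: [1.4, 0.6, 0.7]
opening: 0.0602
grasp_force: 0.0
```

Emit:
arm_command(
  series=[
    [0,0,0.02,0],
    [0,0,0.04,0],
    [0,0,0.06,0],
    [0,0,0.08,0],
    [0,0,0.094,0],
  ],
)

```text
time: 15.6
ee_pos: [0.4853, -0.1954, 0.144]
tcp_rot: [179.7, 0.4, -175.1]
wrist_force: [-0.4, -0.4, -0.4]
opening: 0.0604
grasp_force: 0.0
```

Emit:
arm_command(
  series=[
    [0,0,0,0],
    [0,0,0,0],
    [0,0,0,0],
    [0,0,0,0],
    [0,0,0,0],
  ],
  hand=0.01,
  grip_force=40,
)

```text
time: 16.1
ee_pos: [0.486, -0.1946, 0.1467]
tcp_rot: [179.7, 0.5, -175.1]
wrist_force: [-2.2, 8.1, 1.8]
opening: 0.0216
grasp_force: 41.5
```

Emit:
arm_command(
  series=[
    [0,0,0,0],
    [0,0,0,0],
    [0,0,0,0],
    [0,0,0,0],
    [0,0,0,0],
  ],
)

```text
time: 16.6
ee_pos: [0.4859, -0.1946, 0.1466]
tcp_rot: [179.7, 0.5, -175.1]
wrist_force: [-2.2, 6.5, 1.2]
opening: 0.0215
grasp_force: 41.5
```

```bash
python3 -c "
from h import *
st()"
```

```text
16.6 q [-22.12   0.15  -4.29  85.25   0.54 -27.01] pos [ 0.4859 -0.1946  0.1466] rot [ 179.66    0.52 -175.11] pitcherr -0.31 F [-2.2  6.5  1.2] op 0.0215 gf 41.5
```

Emit:
arm_command(
  series=[
    [0.01,0,0,0],
    [0.02,0,0,0],
    [0.03,0,0,0],
    [0.04,0,0,0],
    [0.04,0,0,0],
  ],
)

```text
time: 17.1
ee_pos: [0.4467, -0.1981, 0.1467]
tcp_rot: [179.7, 0.7, -175.1]
wrist_force: [2.6, 8.3, -0.1]
opening: 0.0215
grasp_force: 41.9
```

Emit:
arm_command(
  series=[
    [0.004,0,0,0],
    [0.008,0,0,0],
    [0.012,0,0,0],
    [0.012,0,0,0],
    [0.012,0,0,0],
  ],
)

```text
time: 17.6
ee_pos: [0.4357, -0.1991, 0.1467]
tcp_rot: [179.7, 0.7, -175.1]
wrist_force: [7.8, 8.3, 0.4]
opening: 0.0219
grasp_force: 41.8
```

Emit:
arm_command(
  series=[
    [0.003,0,0,0],
    [0.006,0,0,0],
    [0.009,0,0,0],
    [0.009,0,0,0],
    [0.009,0,0,0],
  ],
)

```text
time: 18.1
ee_pos: [0.4268, -0.1999, 0.1466]
tcp_rot: [179.7, 0.7, -175.1]
wrist_force: [8.5, 8.3, 0.9]
opening: 0.0216
grasp_force: 41.8
```

Emit:
arm_command(
  series=[
    [0.002,0,0,0],
    [0.004,0,0,0],
    [0.006,0,0,0],
    [0.006,0,0,0],
    [0.006,0,0,0],
  ],
)

```text
time: 18.6
ee_pos: [0.4234, -0.2002, 0.1467]
tcp_rot: [179.7, 1.0, -175.1]
wrist_force: [24.0, 9.6, -6.1]
opening: 0.0218
grasp_force: 40.9
```

```bash
python3 - <<'E'
from h import *
st()
for n in('top','side'):
    c=cam(n,n+'2')
    for m in bot.mark_of(n,'lane')[:1]: print(n,m['confidence'],onz(c,m['location'],.1).round(4))
E
```

```text
18.6 q [-25.8   -7.83 -11.84  85.26   0.81 -30.75] pos [ 0.4234 -0.2002  0.1467] rot [ 179.67    1.04 -175.05] pitcherr -0.73 F [24.   9.6 -6.1] op 0.0218 gf 40.9
top 0.79 [ 0.5656 -0.1804  0.1   ]
side 0.63 [ 0.5545 -0.1987  0.1   ]
```

Emit:
arm_command(
  series=[
    [-0.002,0,0,0],
    [-0.002,0,0,0],
    [-0.002,0,0,0],
    [-0.002,0,0,0],
    [-0.002,0,0,0],
  ],
  hand=0.06,
)

```text
time: 19.3
ee_pos: [0.4208, -0.2011, 0.145]
tcp_rot: [179.7, 0.5, -175.2]
wrist_force: [0.5, -0.1, -1.0]
opening: 0.0601
grasp_force: 0.0
```

Emit:
arm_command(
  series=[
    [0,0,-0.02,0],
    [0,0,-0.04,0],
    [0,0,-0.06,0],
    [0,0,-0.09,0],
    [0,0,-0.12,0],
  ],
)

```text
time: 19.8
ee_pos: [0.4197, -0.2016, 0.2658]
tcp_rot: [179.7, 0.4, -175.2]
wrist_force: [1.5, -0.0, -0.3]
opening: 0.0599
grasp_force: 0.0
```

Emit:
arm_command(
  series=[
    [-0.003,0.032,0,0],
    [-0.005,0.064,0,0],
    [-0.008,0.096,0,0],
    [-0.01,0.128,0,0],
    [-0.013,0.156,0,0],
  ],
  hand=0.08,
)

```text
time: 20.3
ee_pos: [0.4196, -0.0439, 0.2659]
tcp_rot: [179.7, 0.5, -175.2]
wrist_force: [0.4, 0.3, -0.4]
opening: 0.0798
grasp_force: 0.0
```

Emit:
arm_command(
  series=[
    [-0.003,0.032,0,0],
    [-0.005,0.064,0,0],
    [-0.008,0.096,0,0],
    [-0.01,0.128,0,0],
    [-0.013,0.156,0,0],
  ],
)

```text
time: 20.8
ee_pos: [0.4195, 0.1128, 0.2667]
tcp_rot: [179.7, 0.5, -175.2]
wrist_force: [-0.0, 0.2, -0.4]
opening: 0.0803
grasp_force: 0.0
```

```bash
python3 - <<'E'
from h import *
c={n:cam(n,n+'3') for n in('top','side')}
for n in c:
    hsv=cv2.cvtColor(c[n]['color'],cv2.COLOR_BGR2HSV); m=cv2.inRange(hsv,(105,150,60),(130,255,255))
    k,_,s,ce=cv2.connectedComponentsWithStats(m)
    print(n,[(ce[i].round(1),s[i,4],onz(c[n],ce[i],.076).round(3)) for i in range(1,k) if s[i,4]>40])
    print([(round(m['confidence'],2),onz(c[n],m['location'],0).round(3)) for m in bot.mark_of(n,'bottle1')])
go(.421,.269,.25,-174.84)
E
```

```text
top [(array([313.7, 144.4]), np.int32(2160), array([ 0.844, -0.244,  0.076])), (array([ 75.7, 176.5]), np.int32(352), array([0.717, 0.602, 0.076])), (array([131.2, 219.4]), np.int32(165), array([0.567, 0.4  , 0.076])), (array([161.5, 219.3]), np.int32(160), array([0.568, 0.293, 0.076])), (array([300.9, 244.5]), np.int32(372), array([ 0.485, -0.2  ,  0.076])), (array([ 62.5, 370.3]), np.int32(798), array([0.046, 0.616, 0.076]))]
[(0.73, array([0.573, 0.293, 0.   ])), (0.73, array([0.565, 0.4  , 0.   ]))]
side [(array([145.5, 196.8]), np.int32(162), array([0.423, 0.262, 0.076])), (array([395.2, 220.7]), np.int32(160), array([ 0.869, -0.333,  0.076]))]
[(0.7, array([0.589, 0.287, 0.   ])), (0.69, array([0.412, 0.26 , 0.   ])), (0.69, array([0.56 , 0.388, 0.   ]))]
21.0 q [ 14.79 -10.25  -0.62  99.16   0.18   9.89] pos [0.4196 0.1117 0.2665] rot [ 179.75    0.44 -175.11] pitcherr -0.47 F [ 0.6 -0.2  0.3] op 0.08 gf 0.0
shift [-0.0146  0.1566  0.0173] | 0.158 turn -0.005
```

Emit:
arm_command(
  series=[
    [-0.003,0.031,0.004,0],
    [-0.006,0.062,0.008,0],
    [-0.009,0.093,0.012,0],
    [-0.012,0.125,0.016,0],
    [-0.015,0.156,0.017,0],
  ],
  grip_force=20,
)

```text
time: 21.5
ee_pos: [0.422, 0.2683, 0.2501]
tcp_rot: [179.7, 0.4, -175.3]
wrist_force: [-0.4, -0.1, 1.1]
opening: 0.08
grasp_force: 0.0
```

Emit:
arm_command(
  series=[
    [0,0,0.03,0],
    [0,0,0.06,0],
    [0,0,0.09,0],
    [0,0,0.11,0],
    [0,0,0.11,0],
  ],
)

```text
time: 22.0
ee_pos: [0.4218, 0.267, 0.1377]
tcp_rot: [179.9, 0.2, -175.3]
wrist_force: [-0.3, -0.3, 0.3]
opening: 0.08
grasp_force: 0.0
```

```bash
python3 - <<'E'
from h import *
c={n:cam(n,n+'4') for n in('top','side')}
cv2.imwrite('pics/v4.png',np.hstack([cv2.resize(c['top']['color'][190:320,110:240],(400,400),interpolation=2),cv2.resize(c['side']['color'][130:260,80:210],(400,400),interpolation=2)]))
go(.421,.267,.014,-174.84)
E
```

```text
22.1 q [ 3.235e+01 -3.170e+00 -8.150e+00  8.449e+01  2.000e-02  2.762e+01] pos [0.423  0.268  0.1411] rot [ 179.73    0.47 -175.27] pitcherr -0.54 F [0.6 0.4 0.7] op 0.0799 gf 0.0
shift [ 0.0031 -0.0015  0.1271] | 0.127 turn -0.007
```

View pics/v4.png

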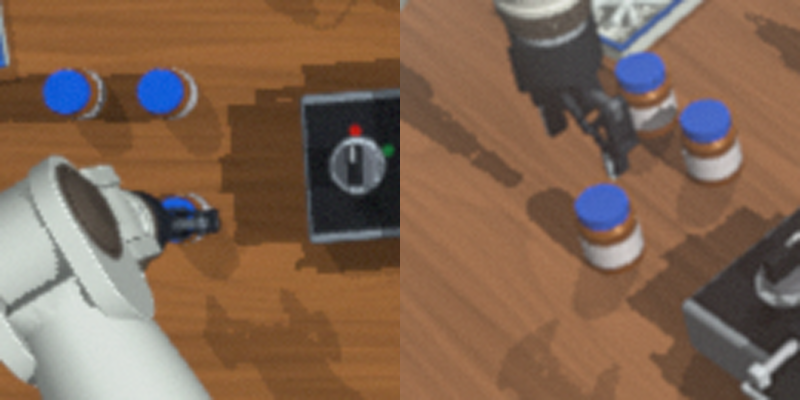

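The fingers straddle the bottle: its cap is at crop (178,222), between fingers at about 160 and 207. I'll descend and grip.

Emit:
arm_command(
  series=[
    [0,0,0.02,0],
    [0.001,0,0.04,0],
    [0.002,0,0.06,0],
    [0.002,0,0.08,0],
    [0.002,0,0.08,0],
  ],
)

```text
time: 22.6
ee_pos: [0.421, 0.2684, 0.0597]
tcp_rot: [179.8, 0.4, -175.2]
wrist_force: [-0.0, -0.2, 0.8]
opening: 0.0797
grasp_force: 0.0
```

Emit:
arm_command(
  series=[
    [0,0,0.01,0],
    [0,0,0.02,0],
    [0,0,0.03,0],
    [0,0,0.04,0],
    [0,0,0.045,0],
  ],
)

```text
time: 23.1
ee_pos: [0.4212, 0.2691, 0.0142]
tcp_rot: [179.8, 0.4, -175.2]
wrist_force: [-0.7, -0.8, -0.0]
opening: 0.08
grasp_force: 0.0
```

Emit:
arm_command(
  series=[
    [0,0,0,0],
    [0,0,0,0],
    [0,0,0,0],
    [0,0,0,0],
    [0,0,0,0],
  ],
  hand=0.05,
  grip_force=20,
)

```text
time: 23.6
ee_pos: [0.4218, 0.2694, 0.0157]
tcp_rot: [179.7, 0.5, -175.2]
wrist_force: [-0.1, 0.8, 1.5]
opening: 0.0574
grasp_force: 21.4
```

Emit:
arm_command(
  series=[
    [0,0,0,0],
    [0,0,0,0],
    [0,0,0,0],
    [0,0,0,0],
    [0,0,0,0],
  ],
)

```text
time: 24.1
ee_pos: [0.4218, 0.2694, 0.0157]
tcp_rot: [179.7, 0.5, -175.2]
wrist_force: [0.4, 1.1, 5.0]
opening: 0.0573
grasp_force: 21.7
```

Emit:
arm_command(
  series=[
    [0,0,-0.005,0],
    [0,0,-0.01,0],
    [0,0,-0.02,0],
    [0,0,-0.03,0],
    [0,0,-0.03,0],
  ],
)

```text
time: 24.6
ee_pos: [0.4222, 0.2697, 0.0473]
tcp_rot: [179.7, 0.6, -175.2]
wrist_force: [0.6, 0.4, -2.1]
opening: 0.0573
grasp_force: 21.5
```

Emit:
arm_command(
  series=[
    [0,0,-0.04,0],
    [0,0,-0.08,0],
    [0,0,-0.12,0],
    [0,0,-0.16,0],
    [0,0,-0.2,0],
  ],
)

```text
time: 25.1
ee_pos: [0.4196, 0.2679, 0.247]
tcp_rot: [179.7, 0.5, -175.2]
wrist_force: [-0.4, 0.7, -1.1]
opening: 0.0576
grasp_force: 22.4
```

Emit:
arm_command(
  series=[
    [-0.004,-0.02,0,0],
    [-0.008,-0.05,0,0],
    [-0.013,-0.08,0,0],
    [-0.017,-0.11,0,0],
    [-0.021,-0.142,0,0],
  ],
)

```text
time: 25.6
ee_pos: [0.4528, 0.1273, 0.2449]
tcp_rot: [179.7, 0.5, -175.2]
wrist_force: [0.3, 0.2, -1.3]
opening: 0.0577
grasp_force: 22.4
```

Emit:
arm_command(
  series=[
    [-0.004,-0.028,0,0],
    [-0.008,-0.056,0,0],
    [-0.013,-0.085,0,0],
    [-0.017,-0.114,0,0],
    [-0.021,-0.142,0,0],
  ],
)

```text
time: 26.1
ee_pos: [0.4856, -0.0127, 0.2444]
tcp_rot: [179.7, 0.5, -175.2]
wrist_force: [0.1, -0.7, -1.4]
opening: 0.0575
grasp_force: 22.4
```

Emit:
arm_command(
  series=[
    [-0.004,-0.028,0,0],
    [-0.008,-0.056,0,0],
    [-0.013,-0.085,0,0],
    [-0.017,-0.114,0,0],
    [-0.021,-0.142,0,0],
  ],
)

```text
time: 26.6
ee_pos: [0.5184, -0.1524, 0.2438]
tcp_rot: [179.7, 0.5, -175.2]
wrist_force: [0.1, 0.3, -0.8]
opening: 0.0576
grasp_force: 22.4
```

Emit:
arm_command(
  series=[
    [-0.004,-0.028,0,0],
    [-0.008,-0.056,0,0],
    [-0.013,-0.085,0,0],
    [-0.017,-0.12,0,0],
    [-0.021,-0.142,0,0],
  ],
)

```text
time: 27.1
ee_pos: [0.5512, -0.293, 0.2429]
tcp_rot: [179.7, 0.4, -175.3]
wrist_force: [0.6, 0.6, -2.4]
opening: 0.0575
grasp_force: 22.4
```

```bash
python3 - <<'E'
from h import *
go(.5549,-.2887,.13,-174.84)
c={n:cam(n,n+'5') for n in('top','side')}
o=bot.get_obs()
for n in c: print(n,proj(c[n],o['ee_pos']).round(),[(round(m['confidence'],2),np.round(m['location']),onz(c[n],m['location'],o['ee_pos'][2]-.0157).round(4)) for m in bot.mark_of(n,'bottle1')])
E
```

```text
27.1 q [-28.2   15.72  23.7   97.76   0.45 -32.95] pos [ 0.5512 -0.293   0.2429] rot [ 179.74    0.43 -175.25] pitcherr -0.22 F [ 0.6  0.6 -2.4] op 0.0575 gf 22.4
shift [-0.0032  0.0034  0.1129] | 0.113 turn -0.007
top [333. 224.] [(0.69, array([169., 221.]), array([0.5542, 0.2327, 0.2263])), (0.69, array([140., 224.]), array([0.5458, 0.324 , 0.2263]))]
side [315. 241.] [(0.64, array([319., 247.]), array([ 0.5526, -0.3057,  0.2263])), (0.41, array([182., 182.]), array([0.4603, 0.1021, 0.2263]))]
```

Emit:
arm_command(
  series=[
    [-0.001,0.001,0.025,0],
    [-0.002,0.002,0.05,0],
    [-0.003,0.003,0.075,0],
    [-0.003,0.003,0.1,0],
    [-0.003,0.003,0.113,0],
  ],
)

```text
time: 27.8
ee_pos: [0.554, -0.2854, 0.1285]
tcp_rot: [179.7, 0.3, -175.1]
wrist_force: [0.6, 1.0, -1.9]
opening: 0.0574
grasp_force: 22.4
```

Emit:
arm_command(
  series=[
    [0,0,0.003,0],
    [0,0,0.006,0],
    [0,0,0.009,0],
    [0,0,0.011,0],
    [0,0,0.011,0],
  ],
)

```text
time: 28.3
ee_pos: [0.5549, -0.2871, 0.1198]
tcp_rot: [179.7, 0.5, -175.2]
wrist_force: [-0.3, 0.2, -1.3]
opening: 0.0576
grasp_force: 22.4
```

Emit:
arm_command(
  series=[
    [0,0,0.001,0],
    [0,0,0.002,0],
    [0,0,0.002,0],
    [0,0,0.002,0],
    [0,0,0.002,0],
  ],
)

```text
time: 28.8
ee_pos: [0.5548, -0.287, 0.1175]
tcp_rot: [179.7, 0.5, -175.2]
wrist_force: [0.2, 0.0, -1.0]
opening: 0.0575
grasp_force: 22.4
```

Emit:
arm_command(
  series=[
    [0,0,0.001,0],
    [0,0,0.002,0],
    [0,0,0.002,0],
    [0,0,0.002,0],
    [0,0,0.002,0],
  ],
)

```text
time: 29.3
ee_pos: [0.555, -0.287, 0.1158]
tcp_rot: [179.7, 0.5, -175.2]
wrist_force: [-1.1, 1.2, 2.6]
opening: 0.0573
grasp_force: 22.7
```

```bash
python3 - <<'E'
from h import *
st()
E
```

```text
29.3 q [-27.56  14.21   7.79  83.3    0.47 -32.36] pos [ 0.555  -0.287   0.1158] rot [ 179.74    0.48 -175.19] pitcherr -0.27 F [-1.1  1.2  2.6] op 0.0573 gf 22.7
```

Emit:
arm_command(
  series=[
    [0,0,0,0],
    [0,0,0,0],
    [0,0,0,0],
    [0,0,0,0],
    [0,0,0,0],
  ],
  hand=0.074,
)

```text
time: 29.8
ee_pos: [0.5548, -0.2869, 0.1153]
tcp_rot: [179.7, 0.4, -175.2]
wrist_force: [0.4, 1.1, -1.2]
opening: 0.0741
grasp_force: 0.0
```

Emit:
arm_command(
  series=[
    [0,0,-0.015,0],
    [0,0,-0.04,0],
    [0,0,-0.07,0],
    [0,0,-0.1,0],
    [0,0,-0.13,0],
  ],
)

```text
time: 30.3
ee_pos: [0.5537, -0.2876, 0.248]
tcp_rot: [179.8, 0.5, -175.2]
wrist_force: [0.3, -0.9, 0.4]
opening: 0.0745
grasp_force: 0.0
```

Emit:
arm_command(
  series=[
    [0.0,0.03,-0.004,0],
    [0.0,0.06,-0.004,0],
    [0,0.09,-0.004,0],
    [0.0,0.12,-0.004,0],
    [0.0,0.15,-0.004,0],
  ],
  hand=0.08,
)

```text
time: 30.8
ee_pos: [0.541, -0.1371, 0.2515]
tcp_rot: [179.8, 0.5, -175.2]
wrist_force: [1.1, -0.8, 0.4]
opening: 0.0795
grasp_force: 0.0
```

Emit:
arm_command(
  series=[
    [0.0,0.03,0,0],
    [0.0,0.06,0,0],
    [0,0.09,0,0],
    [0.0,0.12,0,0],
    [0.0,0.15,0,0],
  ],
)

```text
time: 31.3
ee_pos: [0.5284, 0.0124, 0.2523]
tcp_rot: [179.7, 0.5, -175.2]
wrist_force: [0.8, -0.4, 0.6]
opening: 0.08
grasp_force: 0.0
```

```bash
cat >> h.py <<'E'
def look(tag):
    c={n:cam(n,n+tag) for n in('top','side')}
    for n in c:
        hsv=cv2.cvtColor(c[n]['color'],cv2.COLOR_BGR2HSV); m=cv2.inRange(hsv,(105,150,60),(130,255,255))
        k,_,s,ce=cv2.connectedComponentsWithStats(m)
        for z in (.076,.176):
            for i in range(1,k):
                X=onz(c[n],ce[i],z)
                if 50<s[i,4]<300 and .35<X[0]<.66 and (X[1]>.15 if z<.1 else -.36<X[1]<.03):
                    d=X[:2]-[.5658,-.1873]
                    print(n,s[i,4],X.round(4),'lane' if z>.1 else '',R.from_euler('z',-5.16,degrees=True).apply([*d,0])[:2].round(4) if z>.1 else '')
    return c
E
python3 - <<'E'
from h import *
go(.568,.291,.25,-174.84)
look('6')
E
```

```text
31.3 q [ 1.19  2.    9.3  96.78  0.3  -3.61] pos [0.5284 0.0124 0.2523] rot [ 179.74    0.54 -175.2 ] pitcherr -0.52 F [ 0.8 -0.4  0.6] op 0.08 gf 0.0
shift [-0.0627  0.2743  0.0041] | 0.281 turn -0.006
top 165 [0.5667 0.4    0.076 ]  
top 160 [0.5683 0.2932 0.076 ]  
top 193 [ 0.5564 -0.2877  0.176 ] lane [-0.0184 -0.0991]
side 116 [0.5682 0.3913 0.076 ]  
side 137 [0.5694 0.2839 0.076 ]  
side 280 [ 0.5562 -0.292   0.176 ] lane [-0.0189 -0.1034]
```

Emit:
arm_command(
  series=[
    [-0.006,0.027,0,0],
    [-0.012,0.054,0,0],
    [-0.018,0.082,0,0],
    [-0.025,0.11,0,0],
    [-0.031,0.137,0,0],
  ],
)

```text
time: 31.9
ee_pos: [0.5484, 0.151, 0.2528]
tcp_rot: [179.7, 0.5, -175.2]
wrist_force: [0.1, -0.0, 0.1]
opening: 0.0802
grasp_force: 0.0
```

Emit:
arm_command(
  series=[
    [-0.006,0.027,0,0],
    [-0.012,0.054,0,0],
    [-0.018,0.082,0,0],
    [-0.025,0.11,0,0],
    [-0.031,0.137,0,0],
  ],
)

```text
time: 32.4
ee_pos: [0.5679, 0.2901, 0.2536]
tcp_rot: [179.7, 0.5, -175.2]
wrist_force: [0.2, 0.4, -0.7]
opening: 0.0799
grasp_force: 0.0
```

Emit:
arm_command(
  series=[
    [0,0,0.03,0],
    [0,0,0.06,0],
    [0,0,0.09,0],
    [0,0,0.11,0],
    [0,0,0.11,0],
  ],
)

```text
time: 32.9
ee_pos: [0.5675, 0.289, 0.1402]
tcp_rot: [179.8, 0.2, -175.2]
wrist_force: [-0.4, -0.3, 0.4]
opening: 0.0797
grasp_force: 0.0
```

```bash
python3 - <<'E'
from h import *
go(.567,.291,.0142,-174.84)
look('7')
E
```

```text
32.9 q [2.695e+01 1.586e+01 1.247e+01 8.634e+01 7.000e-02 2.217e+01] pos [0.5675 0.289  0.1402] rot [ 179.83    0.23 -175.22] pitcherr -0.27 F [-0.4 -0.3  0.4] op 0.0797 gf 0.0
shift [0.0009 0.0017 0.126 ] | 0.126 turn -0.007
top 57 [0.5557 0.288  0.076 ]  
top 191 [ 0.5564 -0.2876  0.176 ] lane [-0.0184 -0.099 ]
side 138 [0.5693 0.2839 0.076 ]  
side 281 [ 0.5561 -0.292   0.176 ] lane [-0.019  -0.1034]
```

Emit:
arm_command(
  series=[
    [0,0,0.02,0],
    [0,0,0.04,0],
    [0,0,0.06,0],
    [0,0,0.08,0],
    [0,0,0.08,0],
  ],
)

```text
time: 33.5
ee_pos: [0.5687, 0.2901, 0.0619]
tcp_rot: [179.8, 0.4, -175.2]
wrist_force: [-0.5, -0.4, 0.6]
opening: 0.0801
grasp_force: 0.0
```

Emit:
arm_command(
  series=[
    [0,0,0.01,0],
    [0,0,0.02,0],
    [0,0,0.03,0],
    [0,0,0.04,0],
    [0,0,0.047,0],
  ],
)

```text
time: 34.0
ee_pos: [0.569, 0.2906, 0.0145]
tcp_rot: [179.7, 0.4, -175.2]
wrist_force: [-0.2, 0.1, -0.2]
opening: 0.0796
grasp_force: 0.0
```

Emit:
arm_command(
  series=[
    [0,0,0,0],
    [0,0,0,0],
    [0,0,0,0],
    [0,0,0,0],
    [0,0,0,0],
  ],
  hand=0.05,
)

```text
time: 34.5
ee_pos: [0.5694, 0.2907, 0.0158]
tcp_rot: [179.7, 0.5, -175.2]
wrist_force: [0.4, 0.1, -0.7]
opening: 0.0578
grasp_force: 21.7
```

Emit:
arm_command(
  series=[
    [0,0,0,0],
    [0,0,0,0],
    [0,0,0,0],
    [0,0,0,0],
    [0,0,0,0],
  ],
)

```text
time: 35.0
ee_pos: [0.5694, 0.2907, 0.0157]
tcp_rot: [179.7, 0.5, -175.2]
wrist_force: [0.2, -0.6, -0.3]
opening: 0.0573
grasp_force: 21.8
```

Emit:
arm_command(
  series=[
    [0,0,-0.005,0],
    [0,0,-0.01,0],
    [0,0,-0.02,0],
    [0,0,-0.03,0],
    [0,0,-0.03,0],
  ],
)

```text
time: 35.5
ee_pos: [0.5701, 0.2911, 0.0481]
tcp_rot: [179.7, 0.6, -175.2]
wrist_force: [0.4, -1.2, -2.7]
opening: 0.0578
grasp_force: 21.8
```

Emit:
arm_command(
  series=[
    [0,0,-0.04,0],
    [0,0,-0.08,0],
    [0,0,-0.12,0],
    [0,0,-0.16,0],
    [0,0,-0.2,0],
  ],
)

```text
time: 36.0
ee_pos: [0.5673, 0.2894, 0.2474]
tcp_rot: [179.7, 0.5, -175.2]
wrist_force: [1.2, 0.4, -1.6]
opening: 0.0576
grasp_force: 22.9
```

Emit:
arm_command(
  series=[
    [0.003,-0.02,0,0],
    [0.006,-0.045,0,0],
    [0.01,-0.07,0,0],
    [0.013,-0.095,0,0],
    [0.016,-0.119,0,0],
  ],
)

```text
time: 36.5
ee_pos: [0.5615, 0.1686, 0.245]
tcp_rot: [179.7, 0.5, -175.2]
wrist_force: [-0.5, 0.4, -2.4]
opening: 0.0579
grasp_force: 22.9
```

Emit:
arm_command(
  series=[
    [0.003,-0.024,0,0],
    [0.006,-0.048,0,0],
    [0.01,-0.072,0,0],
    [0.013,-0.095,0,0],
    [0.016,-0.119,0,0],
  ],
)

```text
time: 37.0
ee_pos: [0.5555, 0.0488, 0.2444]
tcp_rot: [179.7, 0.5, -175.2]
wrist_force: [0.1, -0.3, -2.7]
opening: 0.0575
grasp_force: 22.9
```

Emit:
arm_command(
  series=[
    [0.003,-0.024,0,0],
    [0.006,-0.048,0,0],
    [0.01,-0.072,0,0],
    [0.013,-0.095,0,0],
    [0.016,-0.119,0,0],
  ],
)

```text
time: 37.5
ee_pos: [0.5495, -0.0712, 0.2437]
tcp_rot: [179.7, 0.5, -175.2]
wrist_force: [-0.2, -0.1, -2.6]
opening: 0.0574
grasp_force: 22.9
```

Emit:
arm_command(
  series=[
    [0.003,-0.024,0,0],
    [0.006,-0.048,0,0],
    [0.01,-0.072,0,0],
    [0.013,-0.095,0,0],
    [0.016,-0.119,0,0],
  ],
)

```text
time: 38.0
ee_pos: [0.5435, -0.1911, 0.243]
tcp_rot: [179.7, 0.5, -175.2]
wrist_force: [0.3, 0.1, -1.9]
opening: 0.0575
grasp_force: 22.9
```

```bash
python3 - <<'E'
from h import *
go(.5459,-.1891,.13,-174.84)
E
```

```text
38.0 q [-19.59   8.59  15.35  96.44   0.44 -24.39] pos [ 0.5435 -0.1911  0.243 ] rot [ 179.74    0.47 -175.19] pitcherr -0.32 F [ 0.3  0.1 -1.9] op 0.0575 gf 22.9
shift [-0.0016  0.0013  0.113 ] | 0.113 turn -0.006
```

Emit:
arm_command(
  series=[
    [-0.001,0.001,0.025,0],
    [-0.002,0.001,0.05,0],
    [-0.002,0.001,0.075,0],
    [-0.002,0.001,0.1,0],
    [-0.002,0.001,0.113,0],
  ],
)

```text
time: 38.5
ee_pos: [0.5456, -0.1881, 0.1277]
tcp_rot: [179.7, 0.3, -175.2]
wrist_force: [0.2, -0.4, -2.0]
opening: 0.0577
grasp_force: 22.9
```

Emit:
arm_command(
  series=[
    [0,0,0.003,0],
    [0,0,0.006,0],
    [0,0,0.009,0],
    [0,0,0.011,0],
    [0,0,0.011,0],
  ],
)

```text
time: 39.0
ee_pos: [0.5467, -0.1884, 0.1192]
tcp_rot: [179.7, 0.5, -175.2]
wrist_force: [0.5, -0.5, -2.4]
opening: 0.0581
grasp_force: 22.9
```

Emit:
arm_command(
  series=[
    [0,0,0.001,0],
    [0,0,0.002,0],
    [0,0,0.002,0],
    [0,0,0.002,0],
    [0,0,0.002,0],
  ],
)

```text
time: 39.5
ee_pos: [0.5466, -0.1883, 0.117]
tcp_rot: [179.7, 0.5, -175.2]
wrist_force: [-0.0, 1.0, -2.7]
opening: 0.0579
grasp_force: 22.9
```

Emit:
arm_command(
  series=[
    [0,0,0.001,0],
    [0,0,0.002,0],
    [0,0,0.002,0],
    [0,0,0.002,0],
    [0,0,0.002,0],
  ],
)

```text
time: 40.0
ee_pos: [0.5467, -0.1883, 0.1157]
tcp_rot: [179.8, 0.5, -175.2]
wrist_force: [-1.8, 1.8, 6.0]
opening: 0.0578
grasp_force: 23.5
```

Emit:
arm_command(
  series=[
    [0,0,0,0],
    [0,0,0,0],
    [0,0,0,0],
    [0,0,0,0],
    [0,0,0,0],
  ],
  hand=0.074,
)

```text
time: 40.5
ee_pos: [0.5465, -0.1883, 0.1148]
tcp_rot: [179.7, 0.4, -175.2]
wrist_force: [0.5, 0.4, 0.2]
opening: 0.0744
grasp_force: 0.0
```

Emit:
arm_command(
  series=[
    [0,0,-0.015,0],
    [0,0,-0.04,0],
    [0,0,-0.07,0],
    [0,0,-0.1,0],
    [0,0,-0.134,0],
  ],
)

```text
time: 41.0
ee_pos: [0.5452, -0.1889, 0.251]
tcp_rot: [179.7, 0.5, -175.2]
wrist_force: [0.0, -0.4, -0.6]
opening: 0.0738
grasp_force: 0.0
```

Emit:
arm_command(
  series=[
    [-0.003,0.029,0,0],
    [-0.007,0.058,0,0],
    [-0.01,0.087,0,0],
    [-0.014,0.116,0,0],
    [-0.017,0.146,0,0],
  ],
  hand=0.08,
)

```text
time: 41.5
ee_pos: [0.5502, -0.0411, 0.251]
tcp_rot: [179.7, 0.5, -175.2]
wrist_force: [-0.2, 0.2, 0.0]
opening: 0.08
grasp_force: 0.0
```

Emit:
arm_command(
  series=[
    [-0.003,0.029,0,0],
    [-0.007,0.058,0,0],
    [-0.01,0.087,0,0],
    [-0.014,0.116,0,0],
    [-0.017,0.146,0,0],
  ],
)

```text
time: 42.0
ee_pos: [0.5549, 0.106, 0.2519]
tcp_rot: [179.7, 0.5, -175.2]
wrist_force: [0.3, 0.1, 1.0]
opening: 0.0799
grasp_force: 0.0
```

```bash
python3 - <<'E'
from h import *
go(.566,.398,.25,-174.84)
look('8')
E
```

```text
42.0 q [10.7   7.01 14.59 97.03  0.22  5.9 ] pos [0.5549 0.106  0.2519] rot [ 179.73    0.53 -175.2 ] pitcherr -0.55 F [0.3 0.1 1. ] op 0.0799 gf 0.0
shift [-0.0355  0.2901  0.0036] | 0.292 turn -0.006
top 163 [0.5668 0.4    0.076 ]  
top 190 [ 0.5562 -0.2875  0.176 ] lane [-0.0185 -0.0989]
top 180 [ 0.546  -0.1877  0.176 ] lane [-0.0197  0.0014]
side 116 [0.5683 0.3907 0.076 ]  
side 256 [ 0.5472 -0.1939  0.176 ] lane [-0.0191 -0.0049]
side 277 [ 0.5564 -0.2919  0.176 ] lane [-0.0187 -0.1034]
```

Emit:
arm_command(
  series=[
    [-0.003,0.029,0,0],
    [-0.007,0.058,0,0],
    [-0.01,0.087,0,0],
    [-0.014,0.116,0,0],
    [-0.018,0.145,0,0],
  ],
)

```text
time: 42.6
ee_pos: [0.5608, 0.2513, 0.2525]
tcp_rot: [179.7, 0.5, -175.2]
wrist_force: [0.6, -0.7, -0.3]
opening: 0.0805
grasp_force: 0.0
```

Emit:
arm_command(
  series=[
    [-0.003,0.029,0,0],
    [-0.007,0.058,0,0],
    [-0.01,0.087,0,0],
    [-0.014,0.116,0,0],
    [-0.018,0.145,0,0],
  ],
)

```text
time: 43.1
ee_pos: [0.5667, 0.3973, 0.2532]
tcp_rot: [179.7, 0.5, -175.2]
wrist_force: [-0.1, 0.1, 0.7]
opening: 0.0799
grasp_force: 0.0
```

Emit:
arm_command(
  series=[
    [0,0,0.03,0],
    [0,0,0.06,0],
    [0,0,0.09,0],
    [0,0,0.11,0],
    [0,0,0.11,0],
  ],
)

```text
time: 43.6
ee_pos: [0.5666, 0.3961, 0.1395]
tcp_rot: [179.9, 0.2, -175.2]
wrist_force: [0.3, -1.0, -0.1]
opening: 0.0802
grasp_force: 0.0
```

```bash
python3 - <<'E'
from h import *
look('9')
go(.567,.398,.0142,-174.84)
E
```

```text
top 64 [0.554  0.3974 0.076 ]  
top 192 [ 0.5565 -0.2875  0.176 ] lane [-0.0183 -0.099 ]
top 180 [ 0.5461 -0.1875  0.176 ] lane [-0.0196  0.0016]
side 123 [0.5677 0.391  0.076 ]  
side 257 [ 0.5471 -0.194   0.176 ] lane [-0.0192 -0.005 ]
side 278 [ 0.5564 -0.2919  0.176 ] lane [-0.0188 -0.1033]
43.7 q [34.97 23.76 22.89 88.57  0.   30.18] pos [0.5677 0.397  0.1435] rot [ 179.72    0.49 -175.22] pitcherr -0.56 F [0.3 0.3 1.1] op 0.08 gf 0.0
shift [0.0017 0.0004 0.1293] | 0.129 turn -0.007
```

Emit:
arm_command(
  series=[
    [0,0,0.02,0],
    [0,0,0.04,0],
    [0,0,0.06,0],
    [0,0,0.08,0],
    [0,0,0.08,0],
  ],
)

```text
time: 44.2
ee_pos: [0.5677, 0.3973, 0.0614]
tcp_rot: [179.8, 0.4, -175.2]
wrist_force: [-0.5, -0.6, -0.2]
opening: 0.0799
grasp_force: 0.0
```

Emit:
arm_command(
  series=[
    [0,0,0.01,0],
    [0,0,0.02,0],
    [0,0,0.03,0],
    [0,0,0.04,0],
    [0,0,0.047,0],
  ],
)

```text
time: 44.7
ee_pos: [0.5681, 0.3979, 0.0141]
tcp_rot: [179.8, 0.4, -175.2]
wrist_force: [0.2, 0.4, 0.0]
opening: 0.0798
grasp_force: 0.0
```

Emit:
arm_command(
  series=[
    [0,0,0,0],
    [0,0,0,0],
    [0,0,0,0],
    [0,0,0,0],
    [0,0,0,0],
  ],
  hand=0.05,
)

```text
time: 45.2
ee_pos: [0.5686, 0.3985, 0.0159]
tcp_rot: [179.7, 0.5, -175.2]
wrist_force: [-0.8, 3.1, 3.9]
opening: 0.0568
grasp_force: 26.0
```

Emit:
arm_command(
  series=[
    [0,0,0,0],
    [0,0,0,0],
    [0,0,0,0],
    [0,0,0,0],
    [0,0,0,0],
  ],
)

```text
time: 45.7
ee_pos: [0.5686, 0.3985, 0.0159]
tcp_rot: [179.7, 0.5, -175.2]
wrist_force: [-1.2, 4.2, 5.4]
opening: 0.0568
grasp_force: 25.9
```

Emit:
arm_command(
  series=[
    [0,0,-0.005,0],
    [0,0,-0.01,0],
    [0,0,-0.02,0],
    [0,0,-0.03,0],
    [0,0,-0.03,0],
  ],
)

```text
time: 46.2
ee_pos: [0.569, 0.3983, 0.0475]
tcp_rot: [179.7, 0.6, -175.2]
wrist_force: [0.6, 0.1, -2.2]
opening: 0.0566
grasp_force: 25.1
```

Emit:
arm_command(
  series=[
    [0,0,-0.04,0],
    [0,0,-0.08,0],
    [0,0,-0.12,0],
    [0,0,-0.16,0],
    [0,0,-0.2,0],
  ],
)

```text
time: 46.7
ee_pos: [0.5663, 0.3966, 0.2469]
tcp_rot: [179.7, 0.5, -175.2]
wrist_force: [0.7, 0.0, -2.4]
opening: 0.0571
grasp_force: 25.0
```

Emit:
arm_command(
  series=[
    [0.004,-0.02,0,0],
    [0.007,-0.045,0,0],
    [0.011,-0.07,0,0],
    [0.015,-0.095,0,0],
    [0.018,-0.121,0,0],
  ],
)

```text
time: 47.2
ee_pos: [0.5585, 0.2738, 0.2445]
tcp_rot: [179.7, 0.5, -175.2]
wrist_force: [0.2, 0.3, -1.8]
opening: 0.0572
grasp_force: 25.0
```

Emit:
arm_command(
  series=[
    [0.004,-0.024,0,0],
    [0.007,-0.048,0,0],
    [0.011,-0.072,0,0],
    [0.015,-0.096,0,0],
    [0.018,-0.121,0,0],
  ],
)

```text
time: 47.7
ee_pos: [0.5507, 0.1517, 0.2439]
tcp_rot: [179.7, 0.5, -175.2]
wrist_force: [-0.2, 0.4, -2.9]
opening: 0.0569
grasp_force: 25.1
```

Emit:
arm_command(
  series=[
    [0.004,-0.024,0,0],
    [0.007,-0.048,0,0],
    [0.011,-0.072,0,0],
    [0.015,-0.096,0,0],
    [0.018,-0.121,0,0],
  ],
)

```text
time: 48.2
ee_pos: [0.5429, 0.0296, 0.2432]
tcp_rot: [179.7, 0.5, -175.2]
wrist_force: [0.0, 0.2, -2.4]
opening: 0.0569
grasp_force: 25.1
```

Emit:
arm_command(
  series=[
    [0.004,-0.024,0,0],
    [0.007,-0.048,0,0],
    [0.011,-0.072,0,0],
    [0.015,-0.096,0,0],
    [0.018,-0.12,0,0],
  ],
)

```text
time: 48.7
ee_pos: [0.535, -0.0915, 0.2425]
tcp_rot: [179.7, 0.5, -175.2]
wrist_force: [-0.3, -0.2, -2.8]
opening: 0.0571
grasp_force: 25.1
```

```bash
python3 - <<'E'
from h import *
go(.5369,-.0895,.13,-174.84)
look('10')
E
```

```text
48.7 q [ -9.9    3.84  10.12  95.89   0.37 -14.7 ] pos [ 0.535  -0.0915  0.2425] rot [ 179.74    0.47 -175.2 ] pitcherr -0.39 F [-0.3 -0.2 -2.8] op 0.0571 gf 25.1
shift [-0.0011  0.0013  0.1125] | 0.113 turn -0.006
top 190 [ 0.5563 -0.2873  0.176 ] lane [-0.0185 -0.0988]
top 131 [ 0.5452 -0.1933  0.176 ] lane [-0.0211 -0.0041]
top 231 [ 0.4901 -0.2557  0.176 ] lane [-0.0815 -0.0613]
side 258 [ 0.5471 -0.194   0.176 ] lane [-0.0192 -0.0049]
side 280 [ 0.5563 -0.292   0.176 ] lane [-0.0189 -0.1034]
```

Emit:
arm_command(
  series=[
    [-0.001,0.001,0.025,0],
    [-0.001,0.001,0.05,0],
    [-0.001,0.001,0.075,0],
    [-0.001,0.001,0.1,0],
    [-0.001,0.001,0.113,0],
  ],
)

```text
time: 49.3
ee_pos: [0.5362, -0.0881, 0.1272]
tcp_rot: [179.7, 0.3, -175.2]
wrist_force: [-0.5, 0.8, -2.6]
opening: 0.0575
grasp_force: 25.0
```

Emit:
arm_command(
  series=[
    [0,0,0.003,0],
    [0,0,0.006,0],
    [0,0,0.009,0],
    [0,0,0.011,0],
    [0,0,0.011,0],
  ],
)

```text
time: 49.8
ee_pos: [0.5373, -0.0888, 0.1187]
tcp_rot: [179.7, 0.5, -175.2]
wrist_force: [1.1, 0.1, -2.6]
opening: 0.0567
grasp_force: 25.0
```

Emit:
arm_command(
  series=[
    [0,0,0.001,0],
    [0,0,0.002,0],
    [0,0,0.002,0],
    [0,0,0.002,0],
    [0,0,0.002,0],
  ],
)

```text
time: 50.3
ee_pos: [0.5372, -0.0888, 0.1164]
tcp_rot: [179.7, 0.5, -175.2]
wrist_force: [-0.7, 0.9, -2.1]
opening: 0.0572
grasp_force: 25.0
```

Emit:
arm_command(
  series=[
    [0,0,0.001,0],
    [0,0,0.001,0],
    [0,0,0.001,0],
    [0,0,0.001,0],
    [0,0,0.001,0],
  ],
)

```text
time: 50.8
ee_pos: [0.5373, -0.0888, 0.1158]
tcp_rot: [179.7, 0.5, -175.2]
wrist_force: [-2.0, 1.1, 5.7]
opening: 0.0567
grasp_force: 25.6
```

Emit:
arm_command(
  series=[
    [0,0,0,0],
    [0,0,0,0],
    [0,0,0,0],
    [0,0,0,0],
    [0,0,0,0],
  ],
  hand=0.074,
)

```text
time: 51.3
ee_pos: [0.5372, -0.0888, 0.1152]
tcp_rot: [179.7, 0.4, -175.2]
wrist_force: [-0.1, 0.7, -1.4]
opening: 0.0741
grasp_force: 0.0
```

Emit:
arm_command(
  series=[
    [0,0,-0.015,0],
    [0,0,-0.04,0],
    [0,0,-0.07,0],
    [0,0,-0.1,0],
    [0,0,-0.134,0],
  ],
)

```text
time: 51.8
ee_pos: [0.5358, -0.0894, 0.2514]
tcp_rot: [179.7, 0.5, -175.2]
wrist_force: [-0.1, -0.6, 0.3]
opening: 0.0741
grasp_force: 0.0
```

Emit:
arm_command(
  series=[
    [0.025,-0.02,0,0],
    [0.05,-0.04,0,0],
    [0.075,-0.06,0,0],
    [0.1,-0.08,0,0],
    [0.123,-0.1,0,0],
  ],
  hand=0.06,
)

```text
time: 52.3
ee_pos: [0.4209, -0.2001, 0.2493]
tcp_rot: [179.8, 0.5, -175.2]
wrist_force: [0.8, 0.1, 0.3]
opening: 0.0598
grasp_force: 0.0
```

```bash
python3 - <<'E'
from h import *
c=look('11')
cv2.imwrite('pics/v11.png',np.hstack([cv2.resize(c['top']['color'][180:300,200:380],(400,267),interpolation=2),cv2.resize(c['side']['color'][185:345,165:405],(400,267),interpolation=2)]))
go(.4234,-.2002,.146,-174.84)
E
```

```text
top 190 [ 0.5561 -0.2877  0.176 ] lane [-0.0187 -0.0991]
top 180 [ 0.5461 -0.1875  0.176 ] lane [-0.0196  0.0016]
top 182 [ 0.5355 -0.0874  0.176 ] lane [-0.0212  0.1022]
side 248 [ 0.5475 -0.1944  0.176 ] lane [-0.0188 -0.0055]
side 277 [ 0.5565 -0.2918  0.176 ] lane [-0.0187 -0.1033]
52.4 q [-25.84  -6.41   0.85  96.91   0.43 -30.48] pos [ 0.4201 -0.2011  0.2496] rot [ 179.81    0.52 -175.36] pitcherr -0.35 F [ 0.8 -0.3  0.2] op 0.0603 gf 0.0
shift [-0.0024  0.0003  0.1036] | 0.104 turn -0.009
```

View pics/v11.png

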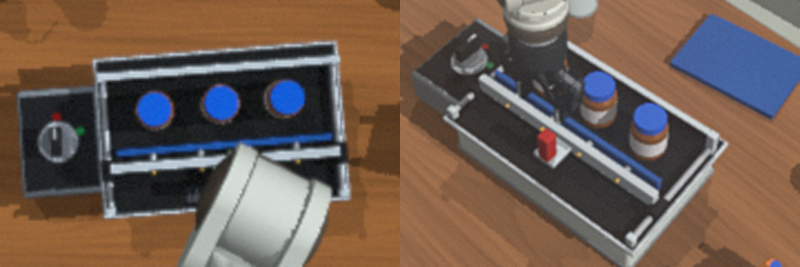

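All three bottles stand between the bars, with caps at crop (155,110), (220,103) and (285,97). Next I regrip the handle.

Emit:
arm_command(
  series=[
    [-0.002,0,0.02,0],
    [-0.002,0,0.045,0],
    [-0.002,0,0.07,0],
    [-0.002,0,0.09,0],
    [-0.002,0,0.104,0],
  ],
)

```text
time: 52.9
ee_pos: [0.4249, -0.1982, 0.1433]
tcp_rot: [179.7, 0.4, -175.2]
wrist_force: [0.1, -1.1, 0.9]
opening: 0.06
grasp_force: 0.0
```

Emit:
arm_command(
  series=[
    [0,0,0,0],
    [0,0,0,0],
    [0,0,0,0],
    [0,0,0,0],
    [0,0,0,0],
  ],
  hand=0.01,
  grip_force=40,
)

```text
time: 53.4
ee_pos: [0.4254, -0.1999, 0.1455]
tcp_rot: [179.9, 0.6, -175.2]
wrist_force: [-0.2, -7.0, 0.1]
opening: 0.0212
grasp_force: 43.8
```

Emit:
arm_command(
  series=[
    [0,0,0,0],
    [0,0,0,0],
    [0,0,0,0],
    [0,0,0,0],
    [0,0,0,0],
  ],
)

```text
time: 53.9
ee_pos: [0.4254, -0.1999, 0.1455]
tcp_rot: [179.9, 0.6, -175.2]
wrist_force: [0.2, -7.2, -0.4]
opening: 0.0217
grasp_force: 43.8
```

Emit:
arm_command(
  series=[
    [-0.006,0,0,0],
    [-0.012,0,0,0],
    [-0.018,0,0,0],
    [-0.023,0,0,0],
    [-0.026,0,0,0],
  ],
)

```text
time: 54.4
ee_pos: [0.4497, -0.1978, 0.1455]
tcp_rot: [179.9, 0.3, -175.3]
wrist_force: [-11.9, -7.4, 3.5]
opening: 0.0217
grasp_force: 44.3
```

Emit:
arm_command(
  series=[
    [-0.002,0,0,0],
    [-0.004,0,0,0],
    [-0.006,0,0,0],
    [-0.008,0,0,0],
    [-0.01,0,0,0],
  ],
)

```text
time: 54.9
ee_pos: [0.4588, -0.197, 0.1455]
tcp_rot: [179.9, 0.3, -175.3]
wrist_force: [-18.3, -7.5, 5.1]
opening: 0.0214
grasp_force: 44.4
```

Emit:
arm_command(
  series=[
    [-0.002,0,0,0],
    [-0.004,0,0,0],
    [-0.005,0,0,0],
    [-0.006,0,0,0],
    [-0.006,0,0,0],
  ],
)

```text
time: 55.4
ee_pos: [0.4648, -0.1964, 0.1455]
tcp_rot: [179.9, 0.3, -175.3]
wrist_force: [-15.3, -6.8, 4.1]
opening: 0.0211
grasp_force: 44.3
```

```bash
python3 - <<'E'
from h import *
st(); look('12')
E
```

```text
55.4 q [-23.04  -2.28  -6.81  85.3    0.23 -27.76] pos [ 0.4648 -0.1964  0.1455] rot [ 179.88    0.26 -175.28] pitcherr -0.17 F [-15.3  -6.8   4.1] op 0.0211 gf 44.3
top 194 [ 0.5636 -0.2861  0.176 ] lane [-0.0111 -0.0982]
top 155 [ 0.5565 -0.1854  0.176 ] lane [-0.0091  0.0028]
top 180 [ 0.5449 -0.0868  0.176 ] lane [-0.0117  0.102 ]
top 115 [ 0.5292 -0.2969  0.176 ] lane [-0.0464 -0.1059]
top 155 [ 0.5117 -0.0977  0.176 ] lane [-0.0458  0.0941]
side 231 [ 0.5541 -0.1945  0.176 ] lane [-0.0123 -0.0061]
side 265 [ 0.5623 -0.2914  0.176 ] lane [-0.0129 -0.1033]
```

Emit:
arm_command(
  series=[
    [-0.001,0,0,0],
    [-0.002,0,0,0],
    [-0.003,0,0,0],
    [-0.004,0,0,0],
    [-0.004,0,0,0],
  ],
)

```text
time: 56.0
ee_pos: [0.4688, -0.1961, 0.1455]
tcp_rot: [179.9, 0.3, -175.3]
wrist_force: [-15.1, -7.2, 3.7]
opening: 0.0213
grasp_force: 44.3
```

Emit:
arm_command(
  series=[
    [-0.001,0,0,0],
    [-0.002,0,0,0],
    [-0.002,0,0,0],
    [-0.002,0,0,0],
    [-0.002,0,0,0],
  ],
)

```text
time: 56.5
ee_pos: [0.4708, -0.1959, 0.1455]
tcp_rot: [179.9, 0.3, -175.3]
wrist_force: [-14.8, -7.2, 2.2]
opening: 0.0215
grasp_force: 44.3
```

Emit:
arm_command(
  series=[
    [-0.001,0,0,0],
    [-0.002,0,0,0],
    [-0.002,0,0,0],
    [-0.002,0,0,0],
    [-0.002,0,0,0],
  ],
)

```text
time: 57.0
ee_pos: [0.4727, -0.1957, 0.1455]
tcp_rot: [179.9, 0.3, -175.3]
wrist_force: [-14.4, -7.1, 3.4]
opening: 0.0214
grasp_force: 44.3
```

```bash
python3 - <<'E'
from h import *
st(); look('13')
E
```

```text
57.0 q [-22.62  -1.32  -5.87  85.28   0.23 -27.35] pos [ 0.4727 -0.1957  0.1455] rot [ 179.87    0.26 -175.27] pitcherr -0.17 F [-14.4  -7.1   3.4] op 0.0214 gf 44.3
top 195 [ 0.571  -0.2855  0.176 ] lane [-0.0036 -0.0982]
top 149 [ 0.5655 -0.1845  0.176 ] lane [-0.      0.0029]
top 175 [ 0.5526 -0.086   0.176 ] lane [-0.0041  0.102 ]
top 110 [ 0.5372 -0.2999  0.176 ] lane [-0.0386 -0.1096]
top 146 [ 0.519  -0.0946  0.176 ] lane [-0.0382  0.0965]
side 217 [ 0.5618 -0.1942  0.176 ] lane [-0.0046 -0.0065]
side 259 [ 0.5697 -0.2905  0.176 ] lane [-0.0054 -0.1031]
```

Emit:
arm_command(
  series=[
    [-0.001,0,0,0],
    [-0.002,0,0,0],
    [-0.002,0,0,0],
    [-0.002,0,0,0],
    [-0.002,0,0,0],
  ],
)

```text
time: 57.6
ee_pos: [0.4747, -0.1955, 0.1455]
tcp_rot: [179.9, 0.3, -175.3]
wrist_force: [-15.0, -6.4, 4.0]
opening: 0.0214
grasp_force: 44.3
```

Emit:
arm_command(
  series=[
    [-0.001,0,0,0],
    [-0.002,0,0,0],
    [-0.002,0,0,0],
    [-0.002,0,0,0],
    [-0.002,0,0,0],
  ],
)

```text
time: 58.1
ee_pos: [0.4766, -0.1954, 0.1455]
tcp_rot: [179.9, 0.2, -175.3]
wrist_force: [-15.6, -6.0, 3.4]
opening: 0.0215
grasp_force: 44.4
```

```bash
python3 - <<'E'
from h import *
st(); look('14')
E
```

```text
58.1 q [-22.42  -0.83  -5.39  85.29   0.23 -27.15] pos [ 0.4766 -0.1954  0.1455] rot [ 179.87    0.24 -175.28] pitcherr -0.15 F [-15.6  -6.    3.4] op 0.0215 gf 44.4
top 190 [ 0.5735 -0.2848  0.176 ] lane [-0.0011 -0.0978]
top 134 [ 0.5684 -0.1833  0.176 ] lane [0.0029 0.0037]
top 175 [ 0.5549 -0.0857  0.176 ] lane [-0.0017  0.1021]
top 97 [ 0.54   -0.3032  0.176 ] lane [-0.0361 -0.1131]
top 141 [ 0.5218 -0.0941  0.176 ] lane [-0.0355  0.0968]
side 215 [ 0.5645 -0.1939  0.176 ] lane [-0.0019 -0.0065]
side 259 [ 0.5721 -0.2902  0.176 ] lane [-0.003 -0.103]
```

Emit:
arm_command(
  series=[
    [-0.001,0,0,0],
    [-0.002,0,0,0],
    [-0.002,0,0,0],
    [-0.002,0,0,0],
    [-0.002,0,0,0],
  ],
)

```text
time: 58.7
ee_pos: [0.4782, -0.1952, 0.1455]
tcp_rot: [179.9, 0.2, -175.3]
wrist_force: [-18.2, -8.0, 4.2]
opening: 0.0216
grasp_force: 44.4
```

```bash
python3 - <<'E'
from h import *
st(); c=look('15')
cv2.imwrite('pics/v15.png',cv2.resize(c['side']['color'][190:320,225:385],(800,650)[:2],interpolation=cv2.INTER_CUBIC)[:600])
E
```

```text
58.7 q [-22.32  -0.6   -5.16  85.32   0.21 -27.04] pos [ 0.4782 -0.1952  0.1455] rot [ 179.86    0.2  -175.28] pitcherr -0.12 F [-18.2  -8.    4.2] op 0.0216 gf 44.4
top 188 [ 0.5736 -0.2846  0.176 ] lane [-0.001  -0.0976]
top 124 [ 0.5692 -0.1826  0.176 ] lane [0.0038 0.0044]
top 175 [ 0.555  -0.0857  0.176 ] lane [-0.0016  0.1022]
top 90 [ 0.5402 -0.3055  0.176 ] lane [-0.0362 -0.1154]
top 135 [ 0.522  -0.0941  0.176 ] lane [-0.0352  0.0967]
side 210 [ 0.5648 -0.1944  0.176 ] lane [-0.0017 -0.007 ]
side 257 [ 0.5724 -0.29    0.176 ] lane [-0.0027 -0.1029]
```

View pics/v15.png

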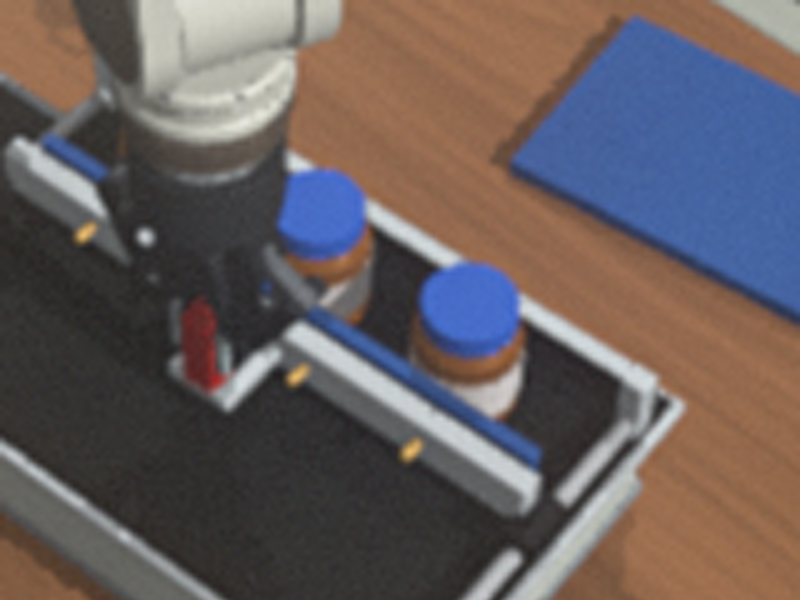

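Bottles sit against the fixed bar. The force rise, the vision reading and the bar travel all put pad compression at about 5 mm. I'll release now.

Emit:
arm_command(
  series=[
    [0,0,0,0],
    [0,0,0,0],
    [0,0,0,0],
    [0,0,0,0],
    [0,0,0,0],
  ],
  hand=0.06,
)

```text
time: 59.3
ee_pos: [0.4807, -0.1939, 0.1445]
tcp_rot: [179.7, 0.5, -175.2]
wrist_force: [0.1, -0.1, 0.1]
opening: 0.0597
grasp_force: 0.0
```

Emit:
arm_command(
  series=[
    [0,0,-0.02,0],
    [0,0,-0.04,0],
    [0,0,-0.06,0],
    [0,0,-0.09,0],
    [0,0,-0.12,0],
  ],
)

```text
time: 59.8
ee_pos: [0.4795, -0.1945, 0.2653]
tcp_rot: [179.7, 0.4, -175.2]
wrist_force: [1.6, -0.0, 1.3]
opening: 0.06
grasp_force: 0.0
```

Emit:
arm_command(
  series=[
    [0.02,0,0,0],
    [0.04,0,0,0],
    [0.06,0,0,0],
    [0.08,0,0,0],
    [0.1,0,0,0],
  ],
)

```text
time: 60.3
ee_pos: [0.3793, -0.2029, 0.2636]
tcp_rot: [179.7, 0.5, -175.2]
wrist_force: [-0.2, 0.1, 0.0]
opening: 0.0599
grasp_force: 0.0
```

```bash
python3 - <<'E'
from h import *
st(); c=look('16')
cv2.imwrite('pics/v16.png',cv2.resize(c['top']['color'][190:290,200:365],None,fx=4.8,fy=4.8,interpolation=cv2.INTER_CUBIC))
for n in c:
    print(n,[(round(m['confidence'],2),onz(c[n],m['location'],.124).round(4)) for m in bot.mark_of(n,'dial_grip')],[(round(m['confidence'],2),onz(c[n],m['location'],.18).round(4)) for m in bot.mark_of(n,'handle')])
E
```

```text
60.3 q [-28.46 -10.66  -1.29  99.12   0.48 -33.28] pos [ 0.3793 -0.2029  0.2636] rot [ 179.74    0.47 -175.18] pitcherr -0.25 F [-0.2  0.1  0. ] op 0.0599 gf 0.0
top 186 [ 0.5737 -0.2846  0.176 ] lane [-0.0009 -0.0976]
top 176 [ 0.5643 -0.186   0.176 ] lane [-0.0014  0.0015]
top 175 [ 0.5552 -0.0859  0.176 ] lane [-0.0015  0.102 ]
side 201 [ 0.5557 -0.0942  0.176 ] lane [-0.0017  0.0937]
side 232 [ 0.5639 -0.1924  0.176 ] lane [-0.0023 -0.0049]
side 254 [ 0.5725 -0.2898  0.176 ] lane [-0.0026 -0.1027]
top [(0.61, array([ 0.4761, -0.1868,  0.124 ])), (0.56, array([0.4871, 0.0615, 0.124 ]))] [(0.61, array([ 0.4777, -0.1918,  0.18  ]))]
side [(0.65, array([0.487 , 0.0502, 0.124 ]))] [(0.57, array([ 0.4867, -0.1959,  0.18  ]))]
```

View pics/v16.png

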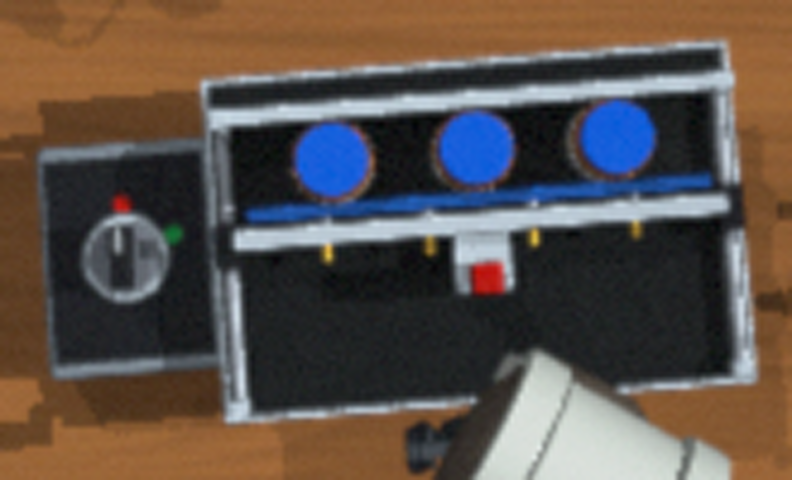

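The clamp looks good: caps are in line, the yellow pins stick out, and the handle has shifted back to crop (487,278). Next is the dial.

Emit:
arm_command(
  series=[
    [-0.013,0.025,0,0],
    [-0.026,0.05,0,0],
    [-0.039,0.076,0,0],
    [-0.052,0.1,0,0],
    [-0.065,0.126,0,0],
  ],
  hand=0.05,
)

```text
time: 61.1
ee_pos: [0.4351, -0.0707, 0.2644]
tcp_rot: [179.7, 0.4, -175.2]
wrist_force: [0.5, -1.0, -0.7]
opening: 0.0503
grasp_force: 0.0
```

Emit:
arm_command(
  series=[
    [-0.013,0.025,0,0],
    [-0.026,0.05,0,0],
    [-0.039,0.076,0,0],
    [-0.052,0.1,0,0],
    [-0.065,0.126,0,0],
  ],
)

```text
time: 61.6
ee_pos: [0.4893, 0.0606, 0.2654]
tcp_rot: [179.7, 0.4, -175.2]
wrist_force: [0.4, 0.3, 0.1]
opening: 0.0497
grasp_force: 0.0
```

Emit:
arm_command(
  series=[
    [0,0,0.03,0],
    [0,0,0.06,0],
    [0,0,0.09,0],
    [0,0,0.11,0],
    [0,0,0.11,0],
  ],
)

```text
time: 62.1
ee_pos: [0.4882, 0.0599, 0.1526]
tcp_rot: [179.7, 0.2, -175.2]
wrist_force: [0.0, 0.0, 0.0]
opening: 0.0498
grasp_force: 0.0
```

```bash
python3 - <<'E'
from h import *
go(.4865,.059,.101,-174.84); c={n:cam(n,n+'17') for n in('top','side')}
o=bot.get_obs()
a=c['side']['color'][150:260,140:290]; cv2.imwrite('pics/v17.png',cv2.resize(a,None,fx=5.3,fy=5.3,interpolation=2))
print(proj(c['side'],o['ee_pos']),proj(c['side'],[.4865,.059,.124]))
E
```

```text
62.1 q [ 6.85 -4.02 -7.69 86.17  0.26  2.01] pos [0.4882 0.0599 0.1526] rot [ 1.7974e+02  1.5000e-01 -1.7516e+02] pitcherr -0.16 F [0. 0. 0.] op 0.0498 gf 0.0
shift [ 0.0019 -0.001   0.0516] | 0.052 turn -0.006
[203.48194292 202.03905475] [204.10919993 210.34838502]
```

View pics/v17.png

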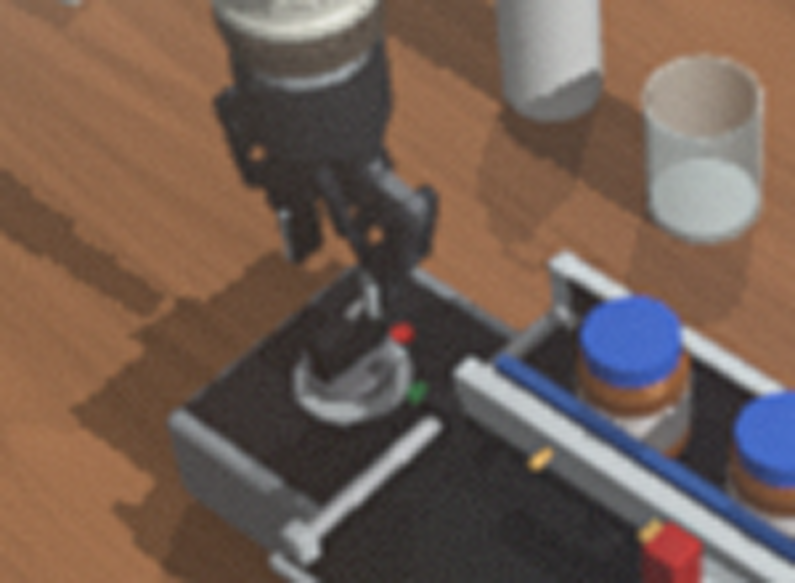

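The bar top's middle is at about crop (335,320), which matches the projected estimate, and the fingers straddle it. I'll descend and pinch.

Emit:
arm_command(
  series=[
    [0.001,-0.001,0.01,0],
    [0.001,-0.001,0.02,0],
    [0.001,-0.001,0.03,0],
    [0.001,-0.001,0.04,0],
    [0.001,-0.001,0.052,0],
  ],
)

```text
time: 62.7
ee_pos: [0.4888, 0.0588, 0.103]
tcp_rot: [179.7, 0.5, -175.2]
wrist_force: [-0.3, 1.2, 0.2]
opening: 0.0498
grasp_force: 0.0
```

Emit:
arm_command(
  series=[
    [0,0,0,0],
    [0,0,0,0],
    [0,0,0,0],
    [0,0,0,0],
    [0,0,0,0],
  ],
  hand=0.005,
  grip_force=40,
)

```text
time: 63.2
ee_pos: [0.4879, 0.0626, 0.1041]
tcp_rot: [179.2, 0.4, -175.0]
wrist_force: [-4.7, 23.2, -0.2]
opening: 0.013
grasp_force: 40.3
```

Emit:
arm_command(
  series=[
    [0,0,0,0],
    [0,0,0,0],
    [0,0,0,0],
    [0,0,0,0],
    [0,0,0,0],
  ],
)

```text
time: 63.7
ee_pos: [0.4879, 0.0626, 0.1041]
tcp_rot: [179.2, 0.4, -175.0]
wrist_force: [-5.4, 22.4, -0.9]
opening: 0.0127
grasp_force: 40.3
```

```bash
python3 - <<'E'
from h import *
o=st();print(o['torque'])
E
```

```text
63.7 q [  6.89  -4.   -13.03  80.55   0.74   1.91] pos [0.4879 0.0626 0.1041] rot [ 179.24    0.4  -175.03] pitcherr -0.43 F [-5.4 22.4 -0.9] op 0.0127 gf 40.3
[ 4.65311561  1.03720482 -0.03911847]
```

Emit:
arm_command(
  series=[
    [0,0.001,0,0],
    [0,0.002,0,0],
    [0,0.003,0,0],
    [0,0.0038,0,0],
    [0,0.0038,0,0],
  ],
)

```text
time: 64.2
ee_pos: [0.4879, 0.0637, 0.1041]
tcp_rot: [179.6, 0.4, -175.1]
wrist_force: [-3.2, 7.9, 0.2]
opening: 0.0129
grasp_force: 39.7
```

Emit:
arm_command(
  series=[
    [0,0,0.002,0],
    [0,0,0.004,0],
    [0,0,0.006,0],
    [0,0,0.007,0],
    [0,0,0.007,0],
  ],
)

```text
time: 64.7
ee_pos: [0.488, 0.0637, 0.098]
tcp_rot: [179.6, 0.5, -175.1]
wrist_force: [-6.9, 5.5, 8.6]
opening: 0.0128
grasp_force: 40.8
```

```bash
python3 - <<'E'
from h import *
o=st();print(o['torque'])
E
```

```text
64.7 q [  7.21  -3.94 -13.64  79.83   0.39   2.36] pos [0.488  0.0637 0.098 ] rot [ 179.6     0.45 -175.15] pitcherr -0.47 F [-6.9  5.5  8.6] op 0.0128 gf 40.8
[1.07193472 1.51874203 0.03945745]
```

Emit:
arm_command(
  series=[
    [0,0,0.001,0],
    [0,0,0.002,0],
    [0,0,0.002,0],
    [0,0,0.002,0],
    [0,0,0.002,0],
  ],
)

```text
time: 65.2
ee_pos: [0.4881, 0.0638, 0.0969]
tcp_rot: [179.6, 0.5, -175.1]
wrist_force: [-10.7, 7.4, 13.3]
opening: 0.0132
grasp_force: 41.8
```

Emit:
arm_command(
  series=[
    [0,0,0,0.06],
    [0,0,0,0.12],
    [0,0,0,0.18],
    [0,0,0,0.24],
    [0,0,0,0.3],
  ],
)

```text
time: 65.7
ee_pos: [0.488, 0.0636, 0.0969]
tcp_rot: [179.5, 0.3, 167.5]
wrist_force: [-10.3, 4.6, 13.8]
opening: 0.0134
grasp_force: 41.8
```

```bash
python3 - <<'E'
from h import *
o=st();print(o['torque'])
E
```

```text
65.7 q [  7.21  -3.95 -13.78  79.68   0.37  19.68] pos [0.488  0.0636 0.0969] rot [179.48   0.34 167.52] pitcherr -0.5 F [-10.3   4.6  13.8] op 0.0134 gf 41.8
[0.91457003 2.16878979 0.03523807]
```

Bottomed (7.2 mm), and it turns freely with no torque spike. I'll continue the turn.

Emit:
arm_command(
  series=[
    [0,0,0,0.1],
    [0,0,0,0.2],
    [0,0,0,0.3],
    [0,0,0,0.4],
    [0,0,0,0.5],
  ],
)

```text
time: 66.2
ee_pos: [0.4877, 0.0633, 0.0969]
tcp_rot: [179.4, 0.0, 138.8]
wrist_force: [-11.6, 3.3, 15.4]
opening: 0.013
grasp_force: 41.9
```

Emit:
arm_command(
  series=[
    [0,0,0,0.1],
    [0,0,0,0.2],
    [0,0,0,0.3],
    [0,0,0,0.4],
    [0,0,0,0.4],
  ],
)

```text
time: 66.7
ee_pos: [0.4875, 0.0633, 0.0968]
tcp_rot: [179.5, -0.2, 115.9]
wrist_force: [-11.9, 3.8, 14.6]
opening: 0.013
grasp_force: 42.1
```

```bash
python3 - <<'E'
from h import *
o=st();print(o['torque'])
E
```

```text
66.7 q [  7.2   -3.96 -13.79  79.73   0.34  71.31] pos [0.4875 0.0633 0.0968] rot [179.47  -0.19 115.89] pitcherr -0.44 F [-11.9   3.8  14.6] op 0.013 gf 42.1
[ 0.53670914  2.78520283 -0.00893642]
```

Emit:
arm_command(
  series=[
    [0,0,-0.002,0],
    [0,0,-0.004,0],
    [0,0,-0.006,0],
    [0,0,-0.008,0],
    [0,0,-0.009,0],
  ],
)

```text
time: 67.2
ee_pos: [0.4873, 0.0633, 0.104]
tcp_rot: [179.6, -0.2, 116.1]
wrist_force: [-4.4, 6.0, -5.8]
opening: 0.0129
grasp_force: 39.3
```

Emit:
arm_command(
  series=[
    [0,0,0,0],
    [0,0,0,0],
    [0,0,0,0],
    [0,0,0,0],
    [0,0,0,0],
  ],
  hand=0.045,
)

```text
time: 67.7
ee_pos: [0.4886, 0.0625, 0.1039]
tcp_rot: [179.5, -0.1, 116.0]
wrist_force: [0.0, 0.2, 0.3]
opening: 0.0452
grasp_force: 0.0
```

Emit:
arm_command(
  series=[
    [0,0,-0.02,0],
    [0,0,-0.05,0],
    [0,0,-0.08,0],
    [0,0,-0.12,0],
    [0,0,-0.16,0],
  ],
)

```text
time: 68.2
ee_pos: [0.4869, 0.0616, 0.2651]
tcp_rot: [179.5, -0.1, 116.0]
wrist_force: [0.9, 0.1, 0.1]
opening: 0.0447
grasp_force: 0.0
```

Emit:
arm_command(
  series=[
    [0.03,0.03,0,0],
    [0.06,0.06,0,0],
    [0.09,0.09,0,0],
    [0.12,0.12,0,0],
    [0.14,0.14,0,0],
  ],
)

```text
time: 68.7
ee_pos: [0.552, 0.2514, 0.2647]
tcp_rot: [179.5, -0.1, 116.1]
wrist_force: [0.4, 0.3, -1.0]
opening: 0.045
grasp_force: 0.0
```

```bash
python3 - <<'E'
from h import *
st(); c=look('18')
a=cv2.resize(c['side']['color'][180:320,165:385],(528,336),interpolation=2);b=cv2.resize(c['top']['color'][190:290,200:365],(528,320)[:2],interpolation=2)
cv2.imwrite('pics/v18.png',np.vstack([a[:290],b[:310]]))
E
```

```text
68.7 q [24.44 13.5  23.48 99.48  0.11 88.33] pos [0.552  0.2514 0.2647] rot [ 1.7949e+02 -1.0000e-01  1.1611e+02] pitcherr -0.51 F [ 0.4  0.3 -1. ] op 0.045 gf 0.0
top 185 [ 0.5734 -0.2846  0.176 ] lane [-0.0011 -0.0976]
top 176 [ 0.5642 -0.1862  0.176 ] lane [-0.0015  0.0013]
top 177 [ 0.5551 -0.0856  0.176 ] lane [-0.0016  0.1022]
side 217 [ 0.5548 -0.093   0.176 ] lane [-0.0024  0.0949]
side 234 [ 0.5636 -0.1923  0.176 ] lane [-0.0026 -0.0048]
side 257 [ 0.5723 -0.29    0.176 ] lane [-0.0027 -0.1029]
```

View pics/v18.png

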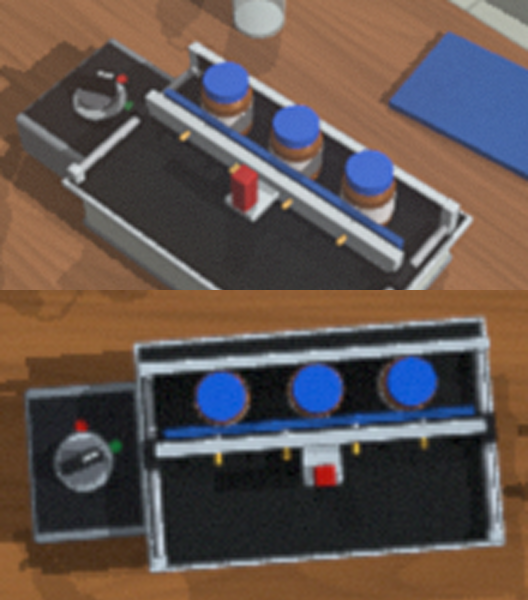

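The pointer is at the green dot (crop (115,447)), the knob is up, and the bottles are clamped in line. I'll let the arm settle, then hand in.

Emit:
arm_command(
  series=[
    [0,0,0,0],
    [0,0,0,0],
    [0,0,0,0],
    [0,0,0,0],
    [0,0,0,0],
  ],
)

```text
time: 69.3
ee_pos: [0.5515, 0.2484, 0.2657]
tcp_rot: [179.4, -0.1, 116.0]
wrist_force: [-0.1, -1.0, 0.2]
opening: 0.0449
grasp_force: 0.0
```

```bash
python3 -c "
from h import *
print(bot.job_done())"
```

```text
the job is handed in; nothing more can be done
None
```

I handed the job in at about 69 s with all three amber bottles clamped about 100 mm apart, the pad pressed in by an estimated 5 mm and the selector popped up at the green dot; no verdict was returned.

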